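Load and close the light-sensor test box

ROBOT

A 7-joint arm with a two-finger parallel gripper is mounted at the origin on the work surface. World frame = base frame: x ahead of the robot, y to its left, z up, the work surface at z = 0. Lengths are in m, angles in rad, forces in N, time in s.
With the tool pointing down it reaches from about 0.425 to 0.875 m from the base axis. Payload 4.7 kg.
Tool frame: the origin (TCP) lies at the very end of the fingers, on their centre line; the grasp point (between the pads) lies 19 mm behind it; z points along the fingers, y is the line along which they close (so a half turn about z gives the same grasp; the last joint's range is limited). The gripper opens to 85 mm and grips with 20 to 120 N. Pads are 22 mm wide; open, the fingers measure 114 mm over their backs; the gripper's body (76 mm by 85 mm) begins 54 mm behind the grasp point. The pads swing forward as they close: fully open they stand 13 mm farther back than shut.
Start: joints at [0.014, 0.321, -0.07, 1.45, 0.023, 1.371, -0.057], TCP at [0.65, -0, 0.199] pointing down, gripper open.
Joint ranges: [-2.86, 2.86], [-0.3, 2.09], [-1.38, 1.24], [0.06, 2.45], [-1.56, 4.7], [0.09, 2.05], [-2.69, 2.69]. Speed limits (rad/s): [2.57, 2.57, 3.14, 3.14, 3.14, 3.14, 3.14].

INTERFACE

Orientations are given as a unit quaternion [w, x, y, z].
In Python, from rig import get_state, optics, close_job, nets gives the robot as it stands.
- The arm moves only by the shell command python3 -m jog 'ROWS' [FORCE]. ROWS is JSON, a list of rows, each an object of numbers: "dx", "dy", "dz": the shift along the tool's x, y, z in cm; "wx", "wy", "wz": the turn, a rotation vector about the tool's x, y, z in rad; "hand": the finger opening in cm, from 0 to 8.54. In form: [{"dx": .., "dy": .., "dz": .., "wx": .., "wy": .., "wz": .., "hand": ..}, ...]. A call has 1 to 12 rows; each row shifts and turns the commanded pose from where the row before left it, along the tool's axes as they then stand; what a row does not reach is not made up. A row lasts 1/12 s, in which the tool goes at most 41.7 mm and 7.16 degrees, less where a joint would pass 70% of its speed; a pose out of reach is approached as far as the arm can. A call is refused whole if a number of a shift passes 4.17 or a number of a turn 0.125, either way. A call with a gripper value outside its range is refused whole. The fingers move at their own pace and stop on an object; FORCE is the grip in N (left out, the last holds). Time passes only in rows, so rows that do not move let the fingers close. It gives the time, the measured TCP pose, the force, the opening and the grip force at its end, in the units of the state.
- get_state(): the state, without advancing time (a new reading comes with each control period).
- optics.capture(name): name is "scene" or "side" or "wrist"; returns the picture (400x640x3 uint8, red, green, blue); there is no depth.
- optics.camera_model(name): a dict with "K" (3x3 intrinsics, pixels), "dist" ([k1, k2, p1, p2, k3] as OpenCV has them; the pictures are not rectified), "R" (3x3) and "t" (3): a world point X has camera coordinates R X + t. Camera axes: x right, y down, z forward; pixel columns grow to the right and rows downward; lengths in m; the calibration is good to about 2 mm. A picture is of the moment at which its call begins: read the wrist's pose just before it. camera_model takes no time and is no camera call; for the wrist camera it gives the pose at the moment of the call.
- close_job(): hands the job in; it is judged then, once.
Trained networks look in the newest picture that a camera, given by its name, has taken for a name from the list of things; names that differ only in an ending like _2 or _b are one class to them, and where a whole thing is asked for, a point or a joint stands for the part that bears it (a point fixed in the world has none). Each returns a list of dicts, best first, with "p" (0 to 1); they miss things now and then, are a little off and sometimes report something else, mostly with a low value. They report only what shows in the picture. A call takes as long as a camera call.
- nets.spot_in(camera, thing): "location" ([x, y, z] in m, in world coordinates, good to about 4 mm: the middle of the surface that is visible of it).
The state is a dict: "time": time; "joint_pos": joint angles; "dq": joint speeds; "joint_torque": joint torques, N m; "tool_pos": TCP position; "tool_rot": TCP orientation; "force": force on the tool from outside, world axes, zero at the start; "moment": the same for the moment, N m; "finger_gap": finger opening in m; "grip_force": force on a finger pad.
Only numpy, scipy, OpenCV 4.12 (cv2) and the standard library are available. Lean on these libraries where they do the work, as an engineer would, in place of code of your own. Each camera call takes 0.05 s, during which the arm holds its last target. There are 200 camera calls.

TASK

Stand the framed glass cell upright in the middle of the small metal stage in the open test box, its clear faces square to the two light barrels so that the light passes straight through the glass, and let go of it. Then swing the lid fully shut without slamming it, and last of all swing the clamp arm over and down until it lies flat on the lid; leave the cell centred and square, and do not disturb the solder spool, the jar or the cutters.

Things in the scene. Friction and masses are not known exactly. Their poses are not given: they have to be found in the camera images.
- cell_mid (a point): Sample cell: loose glass block between two black cheeks on a black base, 36 mm along its x, 26 mm along its y, 44 mm tall, about 70 g, standing upright at the start, at any yaw. The point is its centre, 22 mm above its underside. The opaque cheeks (6 mm thick) face +x and -x, 36 mm apart: grip these; the clear glass faces face +y and -y. Either way round is equal.
- testbox: Black open-topped test box, fixed to the table, outside 170 mm along its x, 130 mm along its y, 62 mm tall, walls 4 mm. Origin: centre of its underside, z up. The lid is hinged along its +y rim, the clamp is outside its -y wall. Light runs along its y between two metal barrels, 18 mm in diameter, that end 31 mm either side of the middle. Its +y side stays on the robot's left.
- stage (a point): Centre of the top of the bare metal stage in the middle of the box (60 mm along x, 56 mm along y, flat, no rim), 14 mm above the box's underside, 48 mm below its rim; axes as the box. The barrels' axis runs along y, 22 mm above this point. About 63 mm are free between the standing cell and the box's +x and -x walls.
- lid_hinge (a point): Middle of the lid's hinge line, fixed on the box at its y = +65 mm, 62 mm above the underside; axes as the box; the hinge line runs along x.
- lid (a joint): Lid angle in rad: 0 shut, flat on the box; pi/2 upright; starts near upright (1.4 to 1.7, stop at 1.9). A plain flat black plate, 170 mm along x, 130 mm from hinge to free edge, 8 mm thick; the hinge line lies on its inner face. A stiff friction hinge holds it wherever it is left; about 2 to 4 N at 85 mm from the hinge moves it.
- lid_edge (a point): Middle of the lid's free edge, half-way through its thickness (130 mm from the hinge, 4 mm out from the lid's inner face). It moves with the lid.
- clamp_pivot (a point): Pivot of the clamp arm, fixed on the box at its y = -79 mm, 74 mm above the underside; axes as the box; the pivot axis runs along x. Steel lugs stand beside it up to 81 mm above the underside, 20 mm to either side in x.
- clamp (a joint): Clamp angle in rad: 0 down, level along +y on the shut lid; pi/2 straight up; starts leaning away from the box (1.65 to 1.95, stop 2.1). Steel bar 14 mm wide, 8 mm thick, 77 mm from pivot to tip, centred on the pivot; black end pad 26 mm wide over the last 22 mm. Stays wherever it is left; about 2 N at 55 mm from the pivot moves it. Nothing pushes it or the lid open again.
- clamp_tip (a point): Tip of the clamp arm, 77 mm from the pivot. It moves with the arm.
- spool_mid (a point): Bystander, to be left alone: upright spool of solder, 52 mm in diameter, 40 mm tall; the point is its centre.
- jar_mid (a point): Bystander, to be left alone: small glass jar with a metal lid, 52 mm in diameter, 60 mm tall; the point is its centre.
- cutters: Bystander, to be left alone: side cutters lying flat, about 120 mm long, 14 mm high; the origin is on the table under their joint, handles to -x.

How it is judged:
On the way, in this order (a step that is already met when the one before it is completed fails the run):
1. the cell stands on the stage, centred and square to the light, let go, with the lid still open (x of cell_mid in the frame of stage between -0.006 and 0.006 m and y of cell_mid in the frame of stage between -0.009 and 0.009 m and z of cell_mid in the frame of stage between 0.018 and 0.027 m and angle between cell_mid's own z axis and vertical below 0.1 rad and angle between the y axis of cell_mid and the y axis of stage, either way round below 0.14 rad and contact force between the fingers and cell below 0.1 N and value of joint lid above 0.8 rad), for 0.2 s.
2. the lid is fully shut, the clamp still open (value of joint lid below 0.05 rad and value of joint clamp above 0.6 rad), for 0.2 s.
3. the clamp is down on the shut lid (value of joint clamp below 0.07 rad and value of joint lid below 0.05 rad), for 0.2 s.
At the end, for the whole second after the job is handed in: The cell stands upright (within 0.1 rad) and at rest on the stage, within 6 mm of the stage's middle across the light path and 9 mm along it, its clear faces square to the light path within 0.14 rad; the lid is shut within 0.05 rad and the clamp is down within 0.07 rad (all of step 3 and x of cell_mid in the frame of stage between -0.006 and 0.006 m and y of cell_mid in the frame of stage between -0.009 and 0.009 m and z of cell_mid in the frame of stage between 0.018 and 0.027 m and angle between cell_mid's own z axis and vertical below 0.1 rad and angle between the y axis of cell_mid and the y axis of stage, either way round below 0.14 rad and linear speed of cell below 0.02 m/s); the robot touches nothing.
It fails at once if a bystander (spool, jar or cutters) was moved more than 25 mm (distance of any of spool_mid, jar_mid, cutters from where it was at the start of the episode above 0.025 m).
It fails at once if the lid was slammed (shutting faster than 4 rad/s) (velocity of joint lid below -4 rad/s).
It also fails if it takes over 64 s, if anything falls off the work surface, if the arm or the gripper's body presses on something with over 40 N, if the wrist force passes 120 N, or if a joint passes its speed limit or range.

## Working session

There is one attempt and no reset: what is moved stays moved. The work goes in short steps, Python scripts to look and compute and a shell command to move; the robot and the scene stay as the last step left them, time stands still between calls to the robot, and variables do not carry over. Pictures are saved under pics/ and viewed, at most 10 in all, crops included, and the job is handed in when it is done.

```bash
mkdir -p pics; ls; cat > look.py <<'E'
import cv2,sys,json
from rig import get_state,optics,nets
for c in ("scene","side"):
    im=optics.capture(c); cv2.imwrite(f"pics/{c}0.png",im[:,:,::-1])
    for n in ("cell_mid","testbox","stage","lid","lid_edge","clamp","clamp_tip","spool_mid","jar_mid","cutters"):
        try: print(c,n,[([round(v,3) for v in d["location"]],round(d["p"],2)) for d in nets.spot_in(c,n)[:2]])
        except Exception as e: print(c,n,e)
s=get_state(); print(s["time"],s["tool_pos"],s["tool_rot"])
E
python3 look.py
```

```text
pics
scene cell_mid [([0.565, -0.355, 0.039], 0.53)]
scene testbox [([0.586, 0.126, 0.056], 0.62)]
scene stage [([0.587, 0.118, 0.057], 0.89)]
scene lid [([0.567, 0.149, 0.14], 0.97)]
scene lid_edge [([0.571, 0.149, 0.137], 0.95)]
scene clamp [([0.605, -0.014, 0.128], 0.7), ([0.563, -0.35, 0.037], 0.4)]
scene clamp_tip []
scene spool_mid [([0.366, -0.163, 0.04], 0.76), ([0.584, 0.124, 0.056], 0.52)]
scene jar_mid [([0.711, -0.2, 0.062], 0.58)]
scene cutters [([0.369, 0.389, 0.01], 0.68), ([0.564, -0.349, 0.041], 0.32)]
side cell_mid [([0.543, -0.345, 0.03], 0.59)]
side testbox [([0.558, 0.139, 0.087], 0.72)]
side stage [([0.556, 0.142, 0.082], 0.93)]
side lid [([0.554, 0.156, 0.141], 0.97), ([0.356, -0.155, 0.038], 0.27)]
side lid_edge [([0.557, 0.154, 0.135], 0.87)]
side clamp [([0.557, 0.139, 0.089], 0.72), ([0.599, -0.004, 0.124], 0.63)]
side clamp_tip [([0.594, -0.006, 0.121], 0.72)]
side spool_mid [([0.357, -0.153, 0.041], 0.58), ([0.552, 0.138, 0.088], 0.35)]
side jar_mid [([0.687, -0.187, 0.041], 0.67), ([0.558, 0.142, 0.087], 0.47)]
side cutters [([0.358, 0.394, 0.014], 0.85)]
1.1 [ 6.50031662e-01 -3.56851892e-05  1.99274748e-01] [4.76849229e-05 7.07115610e-01 7.07097949e-01 4.58258866e-05]
```

View pictures.

View pics/scene0.png

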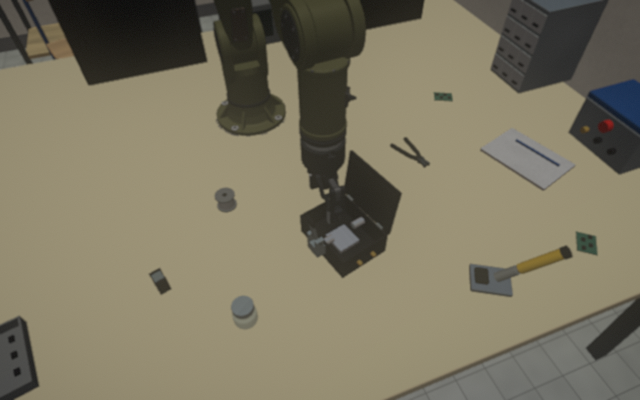

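View pics/side0.png

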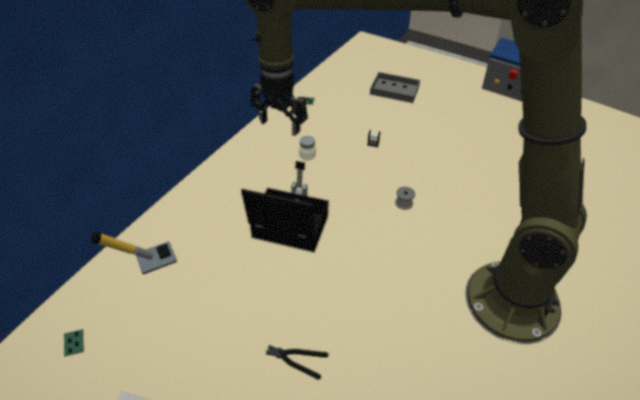

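```bash
python3 -c "
from rig import optics
import numpy as np
np.set_printoptions(precision=4,suppress=True)
for c in ('scene','side','wrist'):
    m=optics.camera_model(c);print(c,m['K'],m['dist'],m['R'],-np.array(m['R']).T@m['t'])"
```

```text
scene [[440.4192   0.     320.2516]
 [  0.     440.4192 200.49  ]
 [  0.       0.       1.    ]] [0.0089 0.     0.     0.     0.    ] [[ 0.3575  0.9338 -0.0126]
 [ 0.6929 -0.2743 -0.6668]
 [-0.6262  0.2296 -0.7451]] [ 1.1681 -0.1958  0.87  ]
side [[489.4908   0.     318.936 ]
 [  0.     489.4908 195.2054]
 [  0.       0.       1.    ]] [-0.1464  0.      0.      0.      0.    ] [[-0.8593 -0.5113  0.0108]
 [-0.364   0.5967 -0.7152]
 [ 0.3592 -0.6185 -0.6989]] [0.0819 0.7803 0.9556]
wrist [[291.7697   0.     324.9753]
 [  0.     291.7697 199.464 ]
 [  0.       0.       1.    ]] [-0.0244  0.      0.      0.      0.    ] [[ 1.      0.0002  0.0002]
 [ 0.0001 -0.9569  0.2905]
 [ 0.0002 -0.2905 -0.9569]] [0.6507 0.0747 0.3744]
```

The scene view shows the box (345,240) with its lid standing open on the far/left side, the stage at (344,238), the clamp at (320,240), the cell at (160,281), spool (225,198), jar (243,310), cutters (412,152). The side view agrees.

```bash
cat > wl.py <<'E'
import cv2,sys
from rig import get_state,optics,nets
import numpy as np, json
m=optics.camera_model("wrist"); im=optics.capture("wrist"); n=sys.argv[1]
cv2.imwrite(f"pics/{n}.png",im[:,:,::-1]); np.savez(f"pics/{n}.npz",im=im,**{k:np.array(m[k]) for k in ("K","dist","R","t")})
for t in sys.argv[2:]: print(t,[([round(v,4) for v in d["location"]],round(d["p"],2)) for d in nets.spot_in("wrist",t)[:2]])
s=get_state();print(s["time"],s["tool_pos"])
E
python3 wl.py w0 stage testbox lid_edge clamp_tip cell_mid
```

```text
stage [([0.5611, 0.1185, 0.0495], 0.78)]
testbox [([0.5586, 0.1102, 0.0461], 0.89)]
lid_edge [([0.5273, 0.135, 0.1272], 0.8)]
clamp_tip [([0.6035, -0.0057, 0.1327], 0.89)]
cell_mid [([0.6019, -0.005, 0.135], 0.15)]
1.4 [ 6.50030660e-01 -2.31716457e-05  1.99252118e-01]
```

View pics/w0.png

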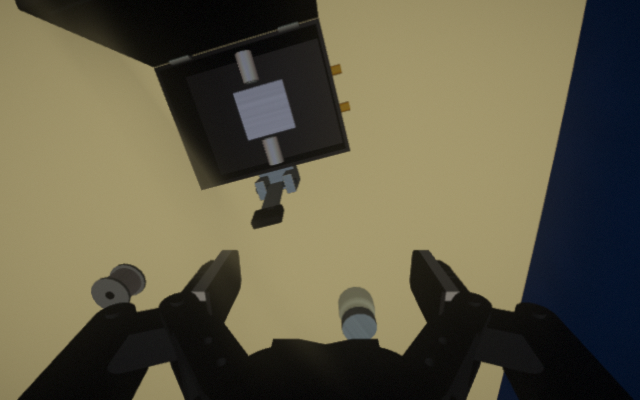

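The wrist view shows the box with stage corners near (233,96),(284,79),(296,126),(246,140), rim corners near (202,189),(350,151), barrels at (246,66),(273,151), the clamp pad at (267,216); the jar is at (357,312) and spool at (118,286).

```bash
cat > fit.py <<'E'
import numpy as np,cv2
from scipy.optimize import least_squares
d=np.load("pics/w0.npz");im=d["im"]
h=cv2.cvtColor(im,cv2.COLOR_RGB2HSV)
g=((im.min(2)>100)&(h[:,:,1]<50)).astype(np.uint8); g[:78]=0;g[142:]=0;g[:,:225]=0;g[:,300:]=0
g=cv2.morphologyEx(g,cv2.MORPH_OPEN,np.ones((5,5)))
c=max(cv2.findContours(g,0,2)[0],key=cv2.contourArea)
st=cv2.approxPolyDP(c,6,True)[:,0];print(st.tolist(),cv2.contourArea(c))
rv=cv2.Rodrigues(d["R"])[0]
P=lambda X:cv2.projectPoints(np.array(X,float),rv,d["t"],d["K"],d["dist"])[0][:,0]
obj=np.array([[-.085,-.065,.062],[.085,-.065,.062],[-.03,.028,.014],[.03,.028,.014],[.03,-.028,.014],[-.03,-.028,.014]])
px=np.array([[202,189],[350,151],[233,96],[284,79],[296,126],[246,140]],float)
def W(q,o): 
    c,s=np.cos(q[2]),np.sin(q[2]);return np.c_[q[0]+c*o[:,0]-s*o[:,1],q[1]+s*o[:,0]+c*o[:,1],o[:,2]]
r=least_squares(lambda q:(P(W(q,obj))-px).ravel(),[.58,.08,.2]);print(r.x,r.fun.reshape(-1,2).round(1).tolist())
for z in(0,1): 
    k=slice(2,6) if z else slice(0,2)
    print(least_squares(lambda q:(P(W(q,obj[k]))-px[k]).ravel(),[.58,.08,.2]).x)
E
python3 fit.py
python3 - <<'E'
import json,numpy as np,cv2
from rig import optics
# cell from fixed cameras: crops
for c,(u,v) in (("scene",(160,281)),("side",(374,138))):
    im=cv2.imread(f"pics/{c}0.png")[v-24:v+24,u-32:u+32]
    cv2.imwrite(f"pics/{c}c.png",cv2.resize(im,None,fx=5,fy=5,interpolation=cv2.INTER_CUBIC))
E
```

```text
[[281, 81], [235, 94], [248, 138], [293, 127]] 2266.5
[0.57938775 0.07532044 0.25357211] [[-0.5, 0.8], [0.5, 0.1], [0.0, -2.7], [-1.9, 0.3], [-0.4, 1.5], [2.3, 0.2]]
[0.57955917 0.07578099 0.25121152]
[0.57938237 0.07510122 0.25657019]
```

```bash
python3 -m jog '[{"dx":-3,"dy":-0.9},{"dx":-3,"dy":-0.9},{"dx":-3,"dy":-0.9},{"dx":-3,"dy":-0.9},{"dx":-3,"dy":-0.9},{"dx":-3,"dy":-0.9},{"dx":-3,"dy":-0.9},{"dx":-3,"dy":-0.9},{"dx":-3,"dy":-0.9},{"dx":-3,"dy":-0.9},{"dx":-3,"dy":-0.5},{}]' && python3 wl.py w1 cell_mid
```

```text
validation failed for argument at $[0]...
```

```bash
python3 -m jog '[{"dx":-3.0,"dy":-0.9,"dz":0,"wx":0,"wy":0,"wz":0,"hand":8.5},{"dx":-3,"dy":-0.9,"dz":0,"wx":0,"wy":0,"wz":0,"hand":8.5}]'
```

```text
time: 1.57
tool_pos: [0.6322, -0.0576, 0.199]
tool_rot: [-0.0, 0.705, 0.709, 0.0]
force: [-0.4, -1.7, 0.4]
finger_gap: 0.0854
grip_force: 0.0
```

```bash
python3 -m jog '[{"dx":-3,"dy":-0.9,"dz":0,"wx":0,"wy":0,"wz":0,"hand":8.5},{"dx":-3,"dy":-0.9,"dz":0,"wx":0,"wy":0,"wz":0,"hand":8.5},{"dx":-3,"dy":-0.9,"dz":0,"wx":0,"wy":0,"wz":0,"hand":8.5},{"dx":-3,"dy":-0.9,"dz":0,"wx":0,"wy":0,"wz":0,"hand":8.5},{"dx":-3,"dy":-0.9,"dz":0,"wx":0,"wy":0,"wz":0,"hand":8.5},{"dx":-3,"dy":-0.9,"dz":0,"wx":0,"wy":0,"wz":0,"hand":8.5},{"dx":-3,"dy":-0.9,"dz":0,"wx":0,"wy":0,"wz":0,"hand":8.5},{"dx":-3,"dy":-0.9,"dz":0,"wx":0,"wy":0,"wz":0,"hand":8.5},{"dx":-3,"dy":-0.5,"dz":0,"wx":0,"wy":0,"wz":0,"hand":8.5},{"dx":0,"dy":0,"dz":0,"wx":0,"wy":0,"wz":0,"hand":8.5}]' && python3 wl.py w1 cell_mid
```

```text
time: 2.4
tool_pos: [0.551, -0.3391, 0.1992]
tool_rot: [0.001, 0.711, 0.703, -0.003]
force: [-1.7, -1.1, 0.5]
finger_gap: 0.0851
grip_force: 0.0
cell_mid [([0.5459, -0.3505, 0.043], 0.68)]
2.5 [ 0.55413209 -0.33180064  0.19911246]
```

View pics/w1.png

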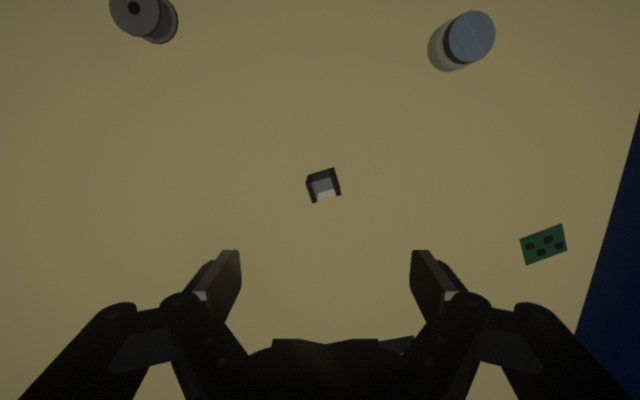

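The cell is at about (324,186), cheeks left (308–316,180–203) and right (334–341,168–195), base dark at the top edge. Zooming in for the corners.

```bash
python3 -c "
import cv2
im=cv2.imread('pics/w1.png')[160:212,294:354]
cv2.imwrite('pics/w1c.png',cv2.convertScaleAbs(cv2.resize(im,None,fx=10,fy=10,interpolation=cv2.INTER_CUBIC),alpha=1.5))"
```

```text
(no output)
```

View pics/w1c.png

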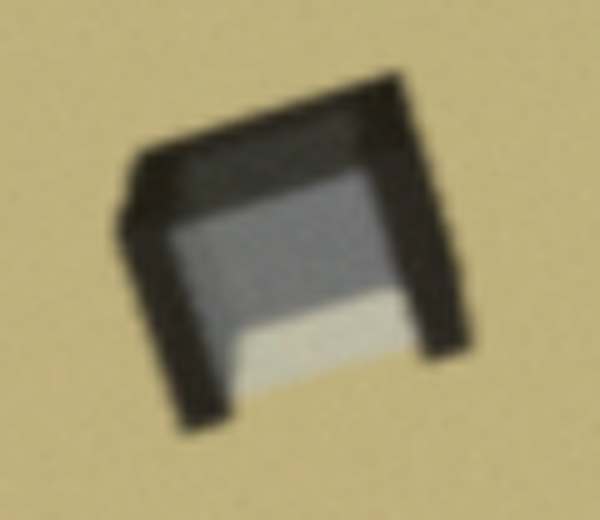

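Crop shows top corners at about (183,432), (473,350), (120,225), base corners (140,152), (400,72) in crop pixels. Fitting the pose.

```bash
cat > fit2.py <<'E'
import numpy as np,cv2
from scipy.optimize import least_squares
from rig import get_state
d=np.load("pics/w1.npz")
rv=cv2.Rodrigues(d["R"])[0]
P=lambda X:cv2.projectPoints(np.array(X,float),rv,d["t"],d["K"],d["dist"])[0][:,0]
a,b=.018,.013
obj=np.array([[-a,-b,.044],[a,-b,.044],[-a,b,.044],[-a,b,0],[a,b,0]])
px=np.array([[183,432],[473,350],[120,225],[140,152],[400,72]],float)/10-.45+[294,160]
def W(q,o): 
    c,s=np.cos(q[2]),np.sin(q[2]);return np.c_[q[0]+c*o[:,0]-s*o[:,1],q[1]+s*o[:,0]+c*o[:,1],o[:,2]]
r=least_squares(lambda q:(P(W(q,obj))-px).ravel(),[.55,-.35,.2]);print(r.x,r.fun.reshape(-1,2).round(2).tolist())
s=get_state();print(s["tool_pos"],s["tool_rot"],-d["R"].T@d["t"],s["time"])
E
python3 fit2.py
```

```text
[ 0.54928257 -0.35217239  0.27717928] [[-0.03, 0.07], [0.16, 0.04], [-0.35, 0.37], [-0.11, -0.4], [0.36, -0.11]]
[ 0.55413209 -0.33180064  0.19911246] [-1.59000494e-05  7.08388555e-01  7.05822666e-01 -1.34312370e-04] [ 0.55282266 -0.26343442  0.37401738] 2.5
```

```bash
python3 - <<'E'
import numpy as np,cv2
from rig import optics
box=(.5794,.0755,.2535)
def W(o):
    o=np.array(o,float);c,s=np.cos(box[2]),np.sin(box[2]);return np.c_[box[0]+c*o[:,0]-s*o[:,1],box[1]+s*o[:,0]+c*o[:,1],o[:,2]]
for c in("scene","side"):
    m=optics.camera_model(c);P=lambda X:cv2.projectPoints(X,cv2.Rodrigues(np.array(m["R"]))[0],np.array(m["t"]),np.array(m["K"]),np.array(m["dist"]))[0][:,0].round().astype(int)
    im=cv2.imread(f"pics/{c}0.png")
    r=W([[-.085,-.065,.062],[.085,-.065,.062],[.085,.065,.062],[-.085,.065,.062]])
    cx,cy=P(r).mean(0).astype(int)
    S=5;x0,y0=cx-65,cy-75
    big=cv2.resize(im[max(y0,0):y0+115,x0:x0+130],None,fx=S,fy=S,interpolation=cv2.INTER_CUBIC);big=cv2.convertScaleAbs(big,alpha=1.8)
    def L(o,col,cl): cv2.polylines(big,[((P(W(o))-[x0,max(y0,0)])*S)],cl,col,1)
    L([[-.085,-.065,.062],[.085,-.065,.062],[.085,.065,.062],[-.085,.065,.062]],(0,255,0),True)
    for a,col in((1.4,(0,0,255)),(1.55,(255,0,0)),(1.7,(0,255,255))):
        e=[.065-.13*np.cos(a),.062+.13*np.sin(a)]
        e=[.065-.13*np.cos(a),.062+.13*np.sin(a)]; e=[-e[0]+.13 if 0 else e[0],e[1]]
        L([[-.085,*e],[.085,*e]],col,False)
    for a,col in((1.65,(0,0,255)),(1.8,(255,0,0)),(1.95,(0,255,255))):
        L([[0,-.079,.074],[0,-.079+.077*np.cos(a),.074+.077*np.sin(a)]],col,False)
    cv2.imwrite(f"pics/{c}o.png",big)
E
python3 -c "
import cv2
a=cv2.imread('pics/scene0.png')"
```

```text
(no output)
```

View pics/sceneo.png

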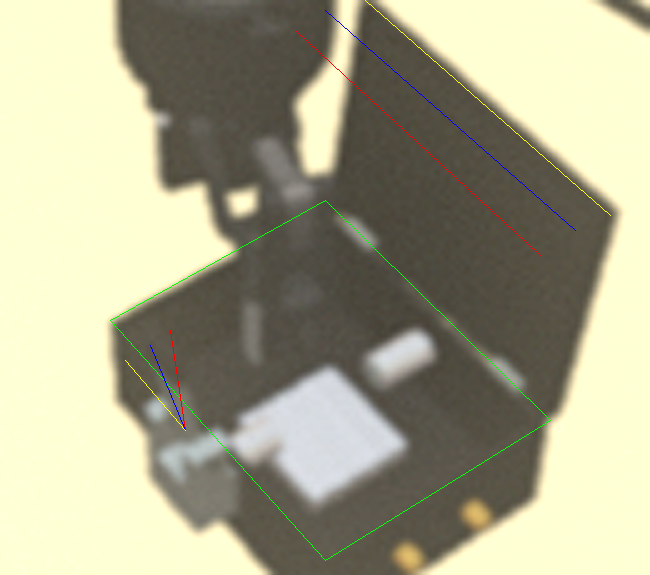

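View pics/sideo.png

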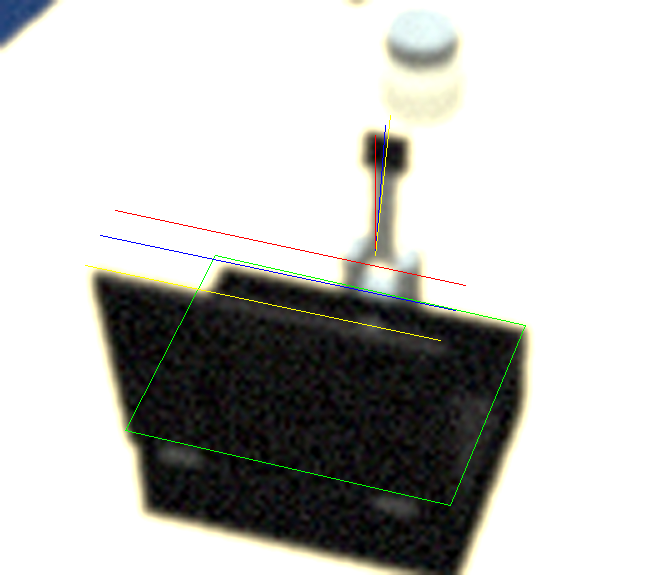

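Box outline fits; the lid stands at about 1.7 rad, the clamp at about 1.75. Picking the cell with a 0.12 rad lean away from the lid so the camera side clears it.

```bash
cat > go.py <<'E'
import sys,numpy as np
from scipy.spatial.transform import Rotation as R
from rig import get_state
x,y,z,yaw,tilt=map(float,sys.argv[1:6])
s=get_state();q=s["tool_rot"];C=R.from_quat([q[1],q[2],q[3],q[0]])
G=R.from_matrix([[np.cos(yaw)*0-np.sin(yaw),np.cos(yaw),0],[np.cos(yaw),np.sin(yaw),0],[0,0,-1]])*R.from_rotvec([0,tilt,0])
print("turn",(C.inv()*G).as_rotvec().round(3)); d=np.array([x,y,z])-s["tool_pos"]
print("shift after turn cm",(G.inv().apply(d)*100).round(2),"before",(C.inv().apply(d)*100).round(2)); print(s["time"],s["tool_pos"].round(4),np.array(s["force"]).round(1))
E
python3 go.py .5493 -.3522 .09 .277 .12
```

```text
turn [ 0.017  0.119 -0.28 ]
shift after turn cm [-3.12 -1.02 10.61] before [-2.04 -0.47 10.91]
2.5 [ 0.5541 -0.3318  0.1991] [-0.1  1.  -0.1]
```

```bash
python3 -m jog '[{"dx":0,"dy":0,"dz":0,"wx":0.006,"wy":0.04,"wz":-0.0933,"hand":8.5},{"dx":0,"dy":0,"dz":0,"wx":0.006,"wy":0.04,"wz":-0.0933,"hand":8.5},{"dx":0,"dy":0,"dz":0,"wx":0.005,"wy":0.039,"wz":-0.0933,"hand":8.5},{"dx":-1,"dy":-0.35,"dz":3.5,"wx":0,"wy":0,"wz":0,"hand":8.5},{"dx":-1,"dy":-0.35,"dz":3.5,"wx":0,"wy":0,"wz":0,"hand":8.5},{"dx":-1.12,"dy":-0.32,"dz":3.6,"wx":0,"wy":0,"wz":0,"hand":8.5},{"dx":0,"dy":0,"dz":0,"wx":0,"wy":0,"wz":0,"hand":8.5},{"dx":0,"dy":0,"dz":0,"wx":0,"wy":0,"wz":0,"hand":8.5}]' && python3 wl.py w2 cell_mid; python3 go.py .5493 -.3522 .006 .277 .12
python3 - <<'E'
import cv2
im=cv2.imread('pics/w2.png')[150:350,200:440]
cv2.imwrite('pics/w2c.png',cv2.convertScaleAbs(cv2.resize(im,None,fx=3,fy=3,interpolation=cv2.INTER_CUBIC),alpha=1.8))
E
```

```text
time: 3.17
tool_pos: [0.5495, -0.348, 0.0885]
tool_rot: [-0.051, 0.6, 0.798, 0.036]
force: [1.3, 0.3, 0.1]
finger_gap: 0.085
grip_force: 0.0
cell_mid [([0.5491, -0.3468, 0.0441], 0.66)]
3.2667 [ 0.55247016 -0.34953312  0.09291107]
turn [0.002 0.002 0.005]
shift after turn cm [-1.21 -0.38  8.61] before [-1.19 -0.4   8.61]
3.2667 [ 0.5525 -0.3495  0.0929] [ 0.4 -0.6  0.7]
```

View pics/w2c.png

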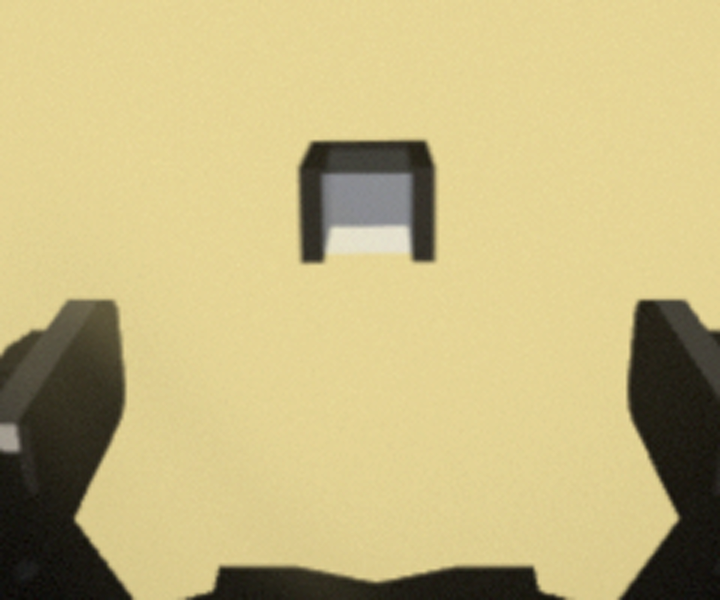

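The cell shows square to the hand: cheeks at crop x 300–435, base edge at y≈142, far top edge y≈262; fingers centred at x≈376. Refit the pose from close by.

```bash
sed -e 's/w1.npz/w2.npz/' -e 's/^px=.*/px=(np.array([[300,262],[435,262],[300,167],[312,143],[427,141]],float)+.5)\/3-.5+[200,150]/' fit2.py > fit3.py; python3 fit3.py
```

```text
[ 0.54949373 -0.35307024  0.28214345] [[0.39, 0.11], [-0.16, 0.12], [-0.11, 0.26], [0.01, -0.62], [-0.14, 0.05]]
[ 0.55247016 -0.34953312  0.09291107] [-0.04630912  0.59954491  0.79815837  0.0366685 ] [ 0.5362978  -0.2974561   0.27155817] 3.2667
```

```bash
python3 go.py .5486 -.350 .006 .281 .12
```

```text
turn [0.003 0.002 0.001]
shift after turn cm [-0.98 -0.38  8.64] before [-0.96 -0.41  8.64]
3.2667 [ 0.5525 -0.3495  0.0929] [ 0.4 -0.6  0.7]
```

```bash
python3 -m jog '[{"dx":-0.6,"dy":-0.4,"dz":1.5,"wx":0,"wy":0,"wz":0,"hand":8.5},{"dx":-0.4,"dy":0,"dz":2.5,"wx":0,"wy":0,"wz":0,"hand":8.5},{"dx":0,"dy":0,"dz":2.5,"wx":0,"wy":0,"wz":0,"hand":8.5},{"dx":0,"dy":0,"dz":1.5,"wx":0,"wy":0,"wz":0,"hand":8.5},{"dx":0,"dy":0,"dz":0.3,"wx":0,"wy":0,"wz":0,"hand":8.5},{"dx":0,"dy":0,"dz":0,"wx":0,"wy":0,"wz":0,"hand":8.5},{"dx":0,"dy":0,"dz":0,"wx":0,"wy":0,"wz":0,"hand":8.5}]'; python3 go.py .5486 -.350 .006 .281 .12
```

```text
time: 3.85
tool_pos: [0.5486, -0.3522, 0.0096]
tool_rot: [-0.046, 0.6, 0.798, 0.036]
force: [0.5, -0.8, -0.1]
finger_gap: 0.0852
grip_force: 0.0
turn [0.003 0.003 0.   ]
shift after turn cm [0.16 0.06 0.38] before [0.16 0.06 0.38]
3.85 [ 0.5486 -0.3522  0.0096] [ 0.5 -0.8 -0.1]
```

```bash
python3 -m jog '[{"dx":0.1,"dy":0.05,"dz":0.2,"wx":0,"wy":0,"wz":0,"hand":4.5},{"dx":0,"dy":0,"dz":0,"wx":0,"wy":0,"wz":0,"hand":4.5},{"dx":0,"dy":0,"dz":0,"wx":0,"wy":0,"wz":0,"hand":3},{"dx":0,"dy":0,"dz":0,"wx":0,"wy":0,"wz":0,"hand":3},{"dx":0,"dy":0,"dz":0,"wx":0,"wy":0,"wz":0,"hand":3},{"dx":0,"dy":0,"dz":0,"wx":0,"wy":0,"wz":0,"hand":3},{"dx":0,"dy":0,"dz":0,"wx":0,"wy":0,"wz":0,"hand":3},{"dx":0,"dy":0,"dz":0,"wx":0,"wy":0,"wz":0,"hand":3},{"dx":0,"dy":0,"dz":0,"wx":0,"wy":0,"wz":0,"hand":3}]' 40; python3 go.py .5794 .0755 .14 .2535 .12
```

```text
time: 4.6
tool_pos: [0.5471, -0.3506, 0.0057]
tool_rot: [-0.047, 0.6, 0.798, 0.036]
force: [-0.4, 0.6, 6.5]
finger_gap: 0.0346
grip_force: 40.2
turn [-0.002  0.001  0.027]
shift after turn cm [41.75 13.81 -8.49] before [41.36 14.89 -8.57]
4.6 [ 0.5471 -0.3506  0.0057] [-0.4  0.6  6.5]
```

```bash
python3 -m jog '[{"dx":0,"dy":0,"dz":-1.5,"wx":0,"wy":0,"wz":0,"hand":3},{"dx":0,"dy":0,"dz":-3,"wx":0,"wy":0,"wz":0,"hand":3},{"dx":0,"dy":0,"dz":-3,"wx":0,"wy":0,"wz":0.027,"hand":3},{"dx":0,"dy":0,"dz":-3,"wx":0,"wy":0,"wz":0,"hand":3},{"dx":1.5,"dy":0.5,"dz":-3,"wx":0,"wy":0,"wz":0,"hand":3},{"dx":3,"dy":1,"dz":-3,"wx":0,"wy":0,"wz":0,"hand":3},{"dx":3,"dy":1,"dz":-1,"wx":0,"wy":0,"wz":0,"hand":3},{"dx":3,"dy":1,"dz":0,"wx":0,"wy":0,"wz":0,"hand":3},{"dx":3,"dy":1,"dz":0,"wx":0,"wy":0,"wz":0,"hand":3},{"dx":3,"dy":1,"dz":0,"wx":0,"wy":0,"wz":0,"hand":3},{"dx":0,"dy":0,"dz":0,"wx":0,"wy":0,"wz":0,"hand":3}]'; python3 go.py .5787 .0782 .18 .2535 .12
```

```text
time: 5.52
tool_pos: [0.5662, -0.1897, 0.1972]
tool_rot: [-0.05, 0.607, 0.792, 0.038]
force: [1.1, 1.3, -1.1]
finger_gap: 0.0344
grip_force: 40.1
turn [-0.002 -0.005  0.01 ]
shift after turn cm [25.23  7.93  4.78] before [25.13  8.2   4.88]
5.5167 [ 0.5662 -0.1897  0.1972] [ 1.1  1.3 -1.1]
```

```bash
python3 -m jog '[{"dx":2.5,"dy":0.8,"dz":0.3,"wx":0,"wy":0,"wz":0,"hand":3},{"dx":3,"dy":1,"dz":0.35,"wx":0,"wy":0,"wz":0,"hand":3},{"dx":3,"dy":1,"dz":0.35,"wx":0,"wy":0,"wz":0,"hand":3},{"dx":3,"dy":1,"dz":0.35,"wx":0,"wy":0,"wz":0,"hand":3},{"dx":3,"dy":1,"dz":0.35,"wx":0,"wy":0,"wz":0,"hand":3},{"dx":3,"dy":1,"dz":0.35,"wx":0,"wy":0,"wz":0,"hand":3},{"dx":3,"dy":1,"dz":0.6,"wx":0,"wy":0,"wz":0,"hand":3},{"dx":3,"dy":0.7,"dz":0.6,"wx":0,"wy":0,"wz":0,"hand":3},{"dx":1.5,"dy":0.4,"dz":0.6,"wx":0,"wy":0,"wz":0,"hand":3},{"dx":0,"dy":0,"dz":0,"wx":0,"wy":0,"wz":0,"hand":3},{"dx":0,"dy":0,"dz":0,"wx":0,"wy":0,"wz":0,"hand":3}]'; python3 wl.py w3 stage cell_mid; python3 go.py .5787 .0782 .1 .2535 .12
```

```text
time: 6.43
tool_pos: [0.5768, 0.0662, 0.187]
tool_rot: [-0.049, 0.61, 0.79, 0.035]
force: [0.6, -0.5, -0.8]
finger_gap: 0.0345
grip_force: 40.1
stage [([0.5709, 0.1281, 0.0618], 0.83)]
cell_mid [([0.5794, 0.0715, 0.2257], 0.79)]
6.5833 [0.57766928 0.06327301 0.18771785]
turn [-0.004  0.001 -0.003]
shift after turn cm [0.36 0.47 8.88] before [0.37 0.5  8.88]
6.5833 [0.5777 0.0633 0.1877] [ 0.4 -0.9  0.1]
```

View pics/w3.png

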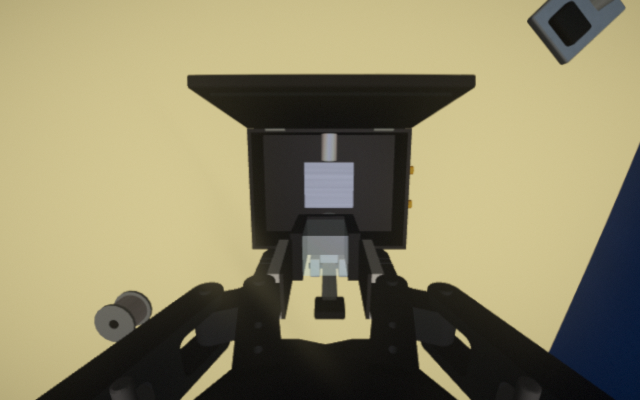

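The wrist view shows the held cell centred between the fingers (300–358, 215–250) and square to the stage (304–354, 163–208), rim −y corners near (248,248), (407,249); the barrel is at (329,147). Refit the box from here.

```bash
cat > fit4.py <<'E'
import numpy as np,cv2
exec(open("fit.py").read().split("obj=")[0].replace("w0","w3").replace("g[:78]=0;g[142:]=0;g[:,:225]=0;g[:,300:]=0","g[:150]=0;g[211:]=0;g[:,:290]=0;g[:,370:]=0"))
gray=im.astype(int).sum(2)
print("row185",gray[185,298:310].tolist(),gray[185,348:360].tolist());print("col335",gray[158:168,340].tolist(),gray[202:216,340].tolist())
print("rim row235",[gray[235,a:a+12].tolist() for a in(242,400)]);print("col",gray[240:256,270].tolist(),gray[240:256,390].tolist())
E
python3 fit4.py
```

```text
[[304, 163], [305, 207], [352, 207], [352, 162]] 2175.0
row185 [126, 124, 122, 125, 129, 162, 357, 468, 481, 482, 485, 479] [482, 480, 484, 481, 470, 347, 166, 144, 139, 143, 144, 143]
col335 [140, 139, 141, 178, 335, 469, 478, 484, 480, 474] [488, 490, 496, 492, 480, 412, 196, 136, 133, 132, 136, 125, 79, 68]
rim row235 [[542, 541, 546, 542, 544, 545, 540, 542, 533, 437, 209, 156], [72, 76, 84, 115, 128, 154, 299, 489, 548, 555, 553, 555]]
col [79, 83, 83, 81, 83, 94, 115, 122, 106, 98, 96, 100, 97, 98, 102, 105] [67, 67, 63, 66, 71, 80, 109, 130, 182, 361, 537, 549, 554, 550, 548, 545]
```

```bash
sed -e 's/w0/w3/' -e '/^px=/c px=np.array([[249,248],[407,248.8],[303.8,161.8],[353.3,161.8],[353.3,207.6],[303.8,207.6]])' -e 's/^g=.*/g=np.zeros((400,640),np.uint8);g[50:80,50:80]=1/' fit.py > fit5.py; python3 fit5.py; python3 -c "
import numpy as np;d=np.load('pics/w3.npz');print(-d['R'].T@d['t'])"
```

```text
[[50, 50], [50, 79], [79, 79], [79, 50]] 841.0
[0.57870751 0.07546703 0.25149461] [[2.5, 0.1], [-1.9, 0.3], [-0.0, -0.1], [-0.0, 0.2], [-1.0, -0.3], [0.3, -0.6]]
[0.57820815 0.07570842 0.25257808]
[0.57896675 0.0753232  0.25754587]
[0.56505411 0.1180244  0.36980657]
```

```bash
python3 -c "
import numpy as np
g=np.load('pics/w3.npz')['im'].astype(int).mean(2).astype(int)
for r in (218,224,232,240,248,256,265): print(r,g[r,268:392:1].tolist())
print('col329',g[205:300,340].tolist())
"
```

```text
218 [38, 37, 38, 37, 38, 38, 38, 37, 38, 37, 37, 37, 38, 38, 38, 38, 37, 39, 37, 38, 37, 38, 37, 39, 38, 37, 38, 36, 30, 23, 19, 18, 19, 18, 20, 20, 19, 20, 24, 32, 37, 37, 37, 38, 38, 37, 38, 38, 36, 38, 37, 38, 38, 39, 38, 39, 37, 40, 38, 39, 37, 38, 37, 38, 39, 39, 39, 38, 38, 40, 38, 39, 39, 39, 39, 39, 28, 20, 17, 18, 19, 20, 18, 19, 17, 20, 25, 38, 42, 43, 42, 42, 44, 43, 45, 44, 45, 43, 44, 44, 43, 44, 45, 44, 44, 44, 44, 44, 44, 46, 44, 45, 43, 44, 44, 44, 44, 46, 44, 44, 44, 46, 44, 36]
224 [38, 36, 39, 39, 37, 39, 38, 38, 37, 37, 38, 38, 36, 37, 37, 38, 37, 38, 38, 38, 37, 39, 36, 38, 37, 34, 26, 21, 17, 19, 19, 21, 20, 18, 19, 17, 20, 34, 45, 51, 53, 53, 53, 54, 55, 54, 55, 55, 53, 54, 54, 54, 53, 54, 54, 54, 54, 54, 55, 53, 53, 54, 56, 54, 54, 53, 57, 54, 54, 54, 56, 55, 54, 55, 55, 55, 48, 34, 22, 19, 17, 19, 17, 18, 16, 19, 17, 18, 26, 35, 41, 43, 42, 42, 42, 43, 43, 42, 43, 43, 43, 43, 43, 43, 42, 44, 44, 43, 44, 44, 43, 43, 43, 43, 43, 43, 43, 43, 44, 43, 45, 43, 42, 35]
232 [27, 26, 24, 26, 24, 24, 24, 23, 23, 22, 23, 22, 23, 21, 23, 23, 24, 21, 20, 20, 21, 20, 21, 2
[... 2339 characters left out ...]
41, 142, 140, 140, 139, 149, 167, 177, 176, 178, 176, 176, 161, 131, 90, 52, 36, 34, 34, 33, 35, 35, 36, 35, 34, 28, 22, 22, 21, 21, 22, 21, 20, 21, 22, 25, 43, 57, 60, 61, 59, 59, 62, 60, 60, 61, 58, 50, 35, 25, 24, 25, 24, 24, 26, 24, 25, 25, 29]
col329 [164, 160, 137, 65, 45, 44, 44, 45, 41, 26, 22, 32, 38, 39, 47, 55, 56, 55, 54, 54, 55, 55, 55, 52, 55, 54, 55, 54, 55, 54, 69, 127, 134, 133, 133, 133, 132, 132, 131, 132, 132, 132, 131, 131, 131, 131, 130, 131, 130, 133, 141, 141, 140, 144, 162, 176, 178, 177, 176, 175, 177, 176, 177, 175, 175, 176, 176, 175, 175, 172, 160, 151, 173, 182, 183, 183, 183, 183, 183, 184, 183, 183, 183, 183, 182, 183, 182, 183, 183, 182, 170, 129, 47, 26, 23]
```

```bash
python3 -m jog '[{"dx":0.2,"dy":0.25,"dz":1.5,"wx":0,"wy":0,"wz":0,"hand":3},{"dx":0.15,"dy":0.2,"dz":2.4,"wx":0,"wy":0,"wz":0,"hand":3},{"dx":0,"dy":0,"dz":2.5,"wx":0,"wy":0,"wz":0,"hand":3},{"dx":0,"dy":0,"dz":2,"wx":0,"wy":0,"wz":0,"hand":3},{"dx":0,"dy":0,"dz":0.4,"wx":0,"wy":0,"wz":0,"hand":3},{"dx":0,"dy":0,"dz":0,"wx":0,"wy":0,"wz":0,"hand":3},{"dx":0,"dy":0,"dz":0,"wx":0,"wy":0,"wz":0,"hand":3}]'; python3 go.py .5783 .0782 .022 .254 .12
```

```text
time: 7.17
tool_pos: [0.5789, 0.0789, 0.102]
tool_rot: [-0.048, 0.612, 0.789, 0.036]
force: [0.1, -0.9, -0.4]
finger_gap: 0.0347
grip_force: 40.1
turn [-0.002  0.001 -0.002]
shift after turn cm [-1.01 -0.08  7.93] before [-1.01 -0.06  7.94]
7.1667 [0.5789 0.0789 0.102 ] [ 0.1 -0.9 -0.4]
```

```bash
python3 -m jog '[{"dx":-0.2,"dy":-0.07,"dz":1.5,"wx":0,"wy":0,"wz":0,"hand":3},{"dx":-0.25,"dy":0,"dz":2,"wx":0,"wy":0,"wz":0,"hand":3},{"dx":-0.25,"dy":0,"dz":2,"wx":0,"wy":0,"wz":0,"hand":3},{"dx":-0.16,"dy":0,"dz":1.3,"wx":0,"wy":0,"wz":0,"hand":3},{"dx":-0.08,"dy":0,"dz":0.6,"wx":0,"wy":0,"wz":0,"hand":3},{"dx":0,"dy":0,"dz":0.2,"wx":0,"wy":0,"wz":0,"hand":3},{"dx":0,"dy":0,"dz":0,"wx":0,"wy":0,"wz":0,"hand":3},{"dx":0,"dy":0,"dz":0,"wx":0,"wy":0,"wz":0,"hand":3},{"dx":0,"dy":0,"dz":0,"wx":0,"wy":0,"wz":0,"hand":3}]'; python3 go.py .5783 .0782 .022 .254 .12
```

```text
time: 7.92
tool_pos: [0.5783, 0.0796, 0.0258]
tool_rot: [-0.047, 0.611, 0.789, 0.036]
force: [-0.6, 0.7, -0.5]
finger_gap: 0.0344
grip_force: 40.1
turn [-0.001  0.001 -0.001]
shift after turn cm [-0.18 -0.04  0.36] before [-0.18 -0.04  0.36]
7.9167 [0.5783 0.0796 0.0258] [-0.6  0.7 -0.5]
```

```bash
python3 -m jog '[{"dx":-0.15,"dy":0,"dz":0.25,"wx":0,"wy":0,"wz":0,"hand":3},{"dx":0,"dy":0,"dz":0.15,"wx":0,"wy":0,"wz":0,"hand":3},{"dx":0,"dy":0,"dz":0,"wx":0,"wy":0,"wz":0,"hand":3},{"dx":0,"dy":0,"dz":0,"wx":0,"wy":0,"wz":0,"hand":3}]'; python3 go.py .5783 .0782 .02 .254 .12
```

```text
time: 8.25
tool_pos: [0.5774, 0.0785, 0.0203]
tool_rot: [-0.048, 0.611, 0.789, 0.035]
force: [0.3, 0.1, -1.0]
finger_gap: 0.0345
grip_force: 40.1
turn [-0.003  0.    -0.001]
shift after turn cm [-0.05  0.08  0.02] before [-0.05  0.08  0.02]
8.25 [0.5774 0.0785 0.0203] [ 0.3  0.1 -1. ]
```

```bash
python3 -m jog '[{"dx":0,"dy":0.07,"dz":0.1,"wx":0,"wy":0,"wz":0,"hand":3},{"dx":0,"dy":0,"dz":0,"wx":0,"wy":0,"wz":0,"hand":3},{"dx":0,"dy":0,"dz":0,"wx":0,"wy":0,"wz":0,"hand":3}]'; python3 go.py .5783 .0782 .02 .254 .12;  python3 wl.py w4; python3 -c "
import numpy as np
g=np.load('pics/w4.npz')['im'].astype(int).mean(2).astype(int)
for r in (205,212,248): print(r,g[r,280:370].tolist())
print('col',g[150:260,325].tolist())"
```

```text
time: 8.5
tool_pos: [0.5781, 0.0788, 0.0196]
tool_rot: [-0.048, 0.611, 0.789, 0.035]
force: [-1.8, -0.4, 3.3]
finger_gap: 0.0344
grip_force: 40.5
turn [-0.003  0.    -0.001]
shift after turn cm [-0.05  0.   -0.04] before [-0.05  0.   -0.04]
8.5 [0.5781 0.0788 0.0196] [-1.8 -0.4  3.3]
8.55 [0.5781091  0.07874182 0.01964685]
205 [214, 215, 215, 214, 215, 215, 214, 214, 215, 215, 215, 214, 214, 215, 215, 215, 215, 215, 214, 215, 216, 214, 214, 215, 215, 215, 214, 215, 215, 215, 215, 215, 215, 216, 216, 215, 215, 215, 214, 215, 216, 215, 215, 215, 215, 215, 215, 216, 215, 214, 215, 215, 215, 215, 215, 215, 215, 216, 216, 215, 215, 215, 214, 215, 215, 215, 213, 214, 214, 215, 215, 215, 214, 215, 213, 214, 213, 214, 213, 214, 214, 214, 214, 215, 214, 213, 213, 213, 209, 157]
212 [210, 210, 210, 210, 209, 209, 210, 210, 210, 211, 210, 210, 211, 211, 210, 212, 211, 211, 211, 211, 211, 211, 210, 212, 212, 210, 212, 212, 211, 211, 212, 212, 212, 212, 211, 212, 210, 212, 212, 211, 212, 212, 212, 211, 212, 212, 211, 213, 212, 212, 213, 213, 213, 212, 212, 212, 212, 213, 213, 212, 212, 212, 212, 
[... 379 characters left out ...]
81, 181, 181, 182, 181, 183, 181, 182, 181, 181, 181, 178, 170, 164, 161, 141, 94, 57, 51, 52, 53, 52, 51, 52, 51, 49, 44, 35, 28, 26, 29, 32, 54, 76, 85, 84, 85, 85]
col [211, 212, 212, 212, 211, 212, 212, 211, 213, 213, 212, 212, 212, 211, 212, 211, 213, 212, 212, 211, 212, 213, 212, 212, 212, 212, 214, 211, 212, 212, 212, 213, 211, 213, 212, 212, 213, 211, 212, 212, 211, 212, 211, 211, 213, 229, 217, 215, 214, 213, 214, 213, 213, 213, 214, 215, 216, 215, 215, 212, 211, 211, 212, 203, 89, 36, 42, 54, 59, 70, 80, 81, 80, 81, 82, 80, 81, 81, 81, 82, 81, 81, 79, 79, 79, 103, 176, 182, 182, 181, 183, 182, 181, 182, 181, 182, 180, 180, 180, 180, 178, 180, 180, 179, 193, 235, 237, 238, 238, 237]
```

```bash
python3 -m jog '[{"dx":0,"dy":0,"dz":0,"wx":0,"wy":0,"wz":0,"hand":5},{"dx":0,"dy":0,"dz":0,"wx":0,"wy":0,"wz":0,"hand":6},{"dx":0,"dy":0,"dz":0,"wx":0,"wy":0,"wz":0,"hand":6},{"dx":0,"dy":0,"dz":0,"wx":0,"wy":0,"wz":0,"hand":6},{"dx":0.1,"dy":0,"dz":-1,"wx":0,"wy":0,"wz":0,"hand":6},{"dx":0.25,"dy":0,"dz":-2.2,"wx":0,"wy":0,"wz":0,"hand":6},{"dx":0.36,"dy":0,"dz":-3,"wx":0,"wy":0,"wz":0,"hand":6},{"dx":0.36,"dy":0,"dz":-3,"wx":0,"wy":0,"wz":0,"hand":6},{"dx":0.36,"dy":0,"dz":-3,"wx":0,"wy":0,"wz":0,"hand":6},{"dx":0.36,"dy":0,"dz":-3,"wx":0,"wy":0,"wz":0,"hand":6},{"dx":0.3,"dy":0,"dz":-2,"wx":0,"wy":0,"wz":0,"hand":6},{"dx":0,"dy":0,"dz":0,"wx":0,"wy":0,"wz":0,"hand":6}]'; python3 wl.py w5 cell_mid; python3 -c "
import cv2
im=cv2.imread('pics/w5.png')[60:310,200:460]
cv2.imwrite('pics/w5c.png',cv2.convertScaleAbs(cv2.resize(im,(780,600)[::1] if 0 else None,fx=2.4,fy=2.4,interpolation=cv2.INTER_CUBIC),alpha=1.4)[:600])"
```

```text
time: 9.55
tool_pos: [0.5818, 0.0798, 0.1993]
tool_rot: [-0.045, 0.611, 0.79, 0.039]
force: [0.5, 0.7, 0.9]
finger_gap: 0.06
grip_force: 0.0
cell_mid [([0.5837, 0.0812, 0.0622], 0.86)]
9.65 [0.57919869 0.07921496 0.19405922]
```

View pics/w5c.png

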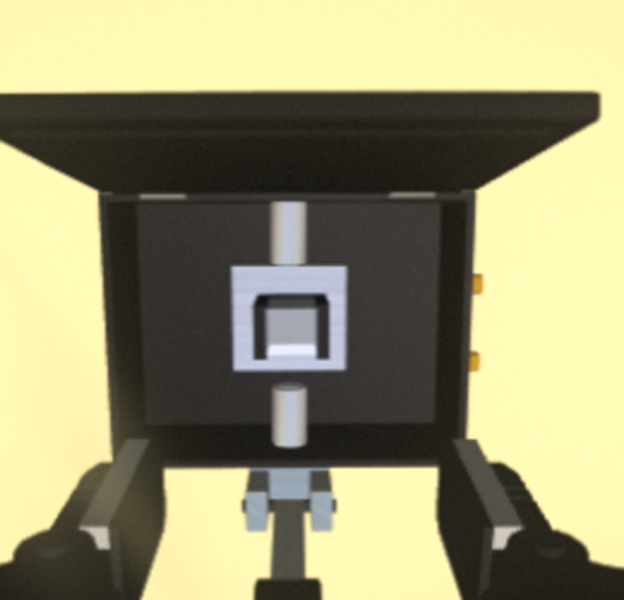

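The cell stands released, upright: base x 258–326 on a stage 232–347 wide, square, base edge 27 px inside the stage's edge — about 1 mm off centre, good. Next: close the fingers, pass over the lid and push it from behind.

```bash
cat > bx.py <<'E'
import numpy as np
from scipy.spatial.transform import Rotation as R
from rig import get_state
s=get_state();q=s["tool_rot"];C=R.from_quat([q[1],q[2],q[3],q[0]])
B=R.from_rotvec([0,0,.254]);p=B.inv().apply(s["tool_pos"]-np.array([.579,.0755,0]))*1000
G=B*R.from_matrix([[0,1,0],[1,0,0],[0,0,-1]])
print("box xyz mm",p.round(1),"turn to upright",(C.inv()*G).as_rotvec().round(3),"F box",B.inv().apply(s["force"]).round(1),"t",round(s["time"],2),"gap",round(s["finger_gap"],4))
E
python3 -m jog '[{"dx":0.2,"dy":0,"dz":-2,"wx":0,"wy":-0.06,"wz":0,"hand":0},{"dx":0,"dy":0,"dz":-1.5,"wx":0,"wy":-0.06,"wz":0,"hand":0},{"dx":1,"dy":0,"dz":0,"wx":0,"wy":0,"wz":0,"hand":0},{"dx":2.5,"dy":0,"dz":0,"wx":0,"wy":0,"wz":0,"hand":0},{"dx":3,"dy":0,"dz":0,"wx":0,"wy":0,"wz":0,"hand":0},{"dx":3,"dy":0,"dz":0,"wx":0,"wy":0,"wz":0,"hand":0},{"dx":2.5,"dy":0,"dz":0,"wx":0,"wy":0,"wz":0,"hand":0},{"dx":0.7,"dy":0,"dz":0,"wx":0,"wy":0,"wz":0,"hand":0},{"dx":0,"dy":0,"dz":0,"wx":0,"wy":0,"wz":0,"hand":0},{"dx":0,"dy":0,"dz":0,"wx":0,"wy":0,"wz":0,"hand":0}]';python3 bx.py
```

```text
time: 10.48
tool_pos: [0.5469, 0.1999, 0.2263]
tool_rot: [-0.001, 0.612, 0.791, -0.002]
force: [0.7, -0.8, 0.3]
finger_gap: 0.0001
grip_force: 0.0
box xyz mm [1.000e-01 1.285e+02 2.263e+02] turn to upright [-0.006  0.001 -0.001] F box [ 0.5 -1.   0.3] t 10.48 gap 0.0001
```

```bash
python3 -m jog '[{"dx":0,"dy":0,"dz":2,"wx":0,"wy":0,"wz":0,"hand":0},{"dx":0,"dy":0,"dz":2.5,"wx":0,"wy":0,"wz":0,"hand":0},{"dx":0,"dy":0,"dz":1,"wx":0,"wy":0,"wz":0,"hand":0},{"dx":-0.5,"dy":0,"dz":0,"wx":0,"wy":0,"wz":0,"hand":0},{"dx":-1,"dy":0,"dz":0,"wx":0,"wy":0,"wz":0,"hand":0},{"dx":-1,"dy":0,"dz":0,"wx":0,"wy":0,"wz":0,"hand":0},{"dx":-1,"dy":0,"dz":0,"wx":0,"wy":0,"wz":0,"hand":0},{"dx":-1,"dy":0,"dz":0,"wx":0,"wy":0,"wz":0,"hand":0},{"dx":0,"dy":0,"dz":0,"wx":0,"wy":0,"wz":0,"hand":0}]';python3 bx.py
```

```text
time: 11.23
tool_pos: [0.5599, 0.1533, 0.1736]
tool_rot: [0.0, 0.614, 0.789, -0.001]
force: [0.4, -0.2, -0.2]
finger_gap: -0.0001
grip_force: 0.0
box xyz mm [  1.1  80.1 173.6] turn to upright [-0.002  0.002 -0.005] F box [ 0.3 -0.3 -0.2] t 11.23 gap -0.0001
```

```bash
python3 -m jog '[{"dx":-0.7,"dy":0,"dz":0.4,"wx":0,"wy":0,"wz":0,"hand":0},{"dx":-0.7,"dy":0,"dz":0.4,"wx":0,"wy":0,"wz":0,"hand":0},{"dx":-0.75,"dy":0,"dz":0.3,"wx":0,"wy":0,"wz":0,"hand":0},{"dx":-0.75,"dy":0,"dz":0.3,"wx":0,"wy":0,"wz":0,"hand":0}]';python3 bx.py; python3 wl.py w6 lid_edge
```

```text
time: 11.57
tool_pos: [0.5654, 0.1285, 0.158]
tool_rot: [-0.001, 0.612, 0.791, -0.002]
force: [0.7, -0.4, 0.6]
finger_gap: -0.0
grip_force: 0.0
box xyz mm [  0.2  54.8 158. ] turn to upright [-0.004  0.    -0.   ] F box [ 0.6 -0.6  0.6] t 11.57 gap -0.0
lid_edge [([0.5572, 0.1563, 0.1847], 0.84)]
11.6667 [0.56553697 0.1268814  0.15766899]
```

```bash
python3 - <<'E'
import cv2,numpy as np
from rig import optics,nets
from scipy.spatial.transform import Rotation as R
for c in("scene","side"):
    im=optics.capture(c);cv2.imwrite(f"pics/{c}1.png",im[:,:,::-1])
    for n in("lid","lid_edge"):
        for d in nets.spot_in(c,n)[:2]:
            w=np.array(d["location"]);print(c,n,(R.from_rotvec([0,0,-.254]).apply(w-[.579,.0755,0])*1000).round(),round(d["p"],2))
# same for the starting pictures' results
for w in([.567,.149,.14],[.571,.149,.137],[.554,.156,.141],[.557,.154,.135]): print("start",(R.from_rotvec([0,0,-.254]).apply(np.array(w)-[.579,.0755,0])*1000).round())
E
python3 bx.py
```

```text
scene lid [ 16.  73. 130.] 0.69
scene lid [  58. -297.   64.] 0.51
scene lid_edge [ 20.  72. 127.] 0.58
scene lid_edge [18. 37. 55.] 0.36
side lid [ -4.  83. 136.] 0.63
side lid_edge [ -2.  82. 137.] 0.97
start [  7.  74. 140.]
start [ 11.  73. 137.]
start [ -4.  84. 141.]
start [ -2.  82. 135.]
box xyz mm [  0.7  56.  158.9] turn to upright [-0.003 -0.     0.   ] F box [ 0.5  0.4 -0.7] t 11.97 gap 0.0002
```

```bash
python3 - <<'E'
import cv2,numpy as np
from rig import optics
from scipy.spatial.transform import Rotation as R
for c in("scene","side"):
    m=optics.camera_model(c)
    a=cv2.imread(f"pics/{c}0.png",0).astype(int);b=cv2.imread(f"pics/{c}1.png",0).astype(int)
    W=lambda o:R.from_rotvec([0,0,.254]).apply(np.array(o,float)/1000)+[.579,.0755,0]
    P=lambda o:cv2.projectPoints(W(o),cv2.Rodrigues(np.array(m["R"]))[0],np.array(m["t"]),np.array(m["K"]),np.array(m["dist"]))[0][:,0].round().astype(int)
    print(c)
    # gray along the swept path of a lid point near each end of the free edge, from theta=1.9 down to 1.0
    th=np.arange(1.9,.95,-.05)
    for x in(-75,75):
        p=P([[x,65-124*np.cos(t)+8*np.sin(t)*0,62+124*np.sin(t)] for t in th])
        print(x,"start",[int(a[v,u]) for u,v in p]);print(x,"now  ",[int(b[v,u]) for u,v in p])
    print("tcp px",P([[0,56,159]]), "lid r=100 pts", P([[0,65-100*np.cos(1.7),62+100*np.sin(1.7)],[0,65-100*np.cos(1.3),62+100*np.sin(1.3)]]).tolist())
E
```

```text
scene
-75 start [143, 145, 112, 58, 39, 47, 119, 137, 76, 40, 41, 42, 44, 43, 42, 43, 43, 44, 47]
-75 now   [47, 47, 46, 47, 44, 52, 116, 140, 142, 141, 141, 142, 141, 142, 142, 142, 142, 141, 142]
75 start [144, 144, 134, 48, 47, 48, 46, 46, 44, 43, 42, 43, 44, 42, 42, 41, 42, 55, 42]
75 now   [141, 142, 130, 48, 44, 45, 44, 45, 43, 43, 43, 45, 41, 41, 41, 42, 41, 56, 41]
tcp px [[364 186]] lid r=100 pts [[372, 181], [358, 189]]
side
-75 start [14, 10, 12, 10, 28, 16, 11, 31, 146, 189, 192, 192, 191, 192, 192, 193, 194, 192, 193]
-75 now   [11, 10, 16, 10, 26, 24, 10, 31, 144, 191, 194, 194, 194, 194, 195, 196, 193, 195, 194]
75 start [176, 112, 67, 13, 49, 160, 189, 192, 193, 189, 194, 191, 192, 193, 193, 193, 190, 194, 193]
75 now   [176, 111, 68, 23, 51, 162, 194, 197, 196, 195, 197, 194, 195, 194, 195, 195, 194, 194, 197]
tcp px [[280 198]] lid r=100 pts [[276, 203], [282, 193]]
```

```bash
python3 -m jog '[{"dx":0,"dy":0,"dz":-2.5,"wx":0,"wy":0,"wz":0,"hand":0},{"dx":0,"dy":0,"dz":-2.5,"wx":0,"wy":0,"wz":0,"hand":0},{"dx":0,"dy":0,"dz":-2,"wx":0,"wy":0,"wz":0,"hand":0},{"dx":0,"dy":0,"dz":0,"wx":0,"wy":0,"wz":0,"hand":0},{"dx":2,"dy":0,"dz":0,"wx":0,"wy":0,"wz":0,"hand":0},{"dx":3,"dy":0,"dz":0,"wx":0,"wy":0,"wz":0,"hand":0},{"dx":2.5,"dy":0,"dz":0,"wx":0,"wy":0,"wz":0,"hand":0},{"dx":1,"dy":0,"dz":0,"wx":0,"wy":0,"wz":0,"hand":0},{"dx":0,"dy":0,"dz":0,"wx":0,"wy":0,"wz":0,"hand":0},{"dx":0,"dy":0,"dz":0,"wx":0,"wy":0,"wz":0,"hand":0}]';python3 bx.py; python3 -m jog '[{"dx":0,"dy":0,"dz":2,"wx":0,"wy":0,"wz":0,"hand":0},{"dx":0,"dy":0,"dz":2,"wx":0,"wy":0,"wz":0,"hand":0},{"dx":0,"dy":0,"dz":2,"wx":0,"wy":0,"wz":0,"hand":0},{"dx":0,"dy":0,"dz":0.8,"wx":0,"wy":0,"wz":0,"hand":0},{"dx":0,"dy":0,"dz":0,"wx":0,"wy":0,"wz":0,"hand":0},{"dx":0,"dy":0,"dz":0,"wx":0,"wy":0,"wz":0,"hand":0}]';python3 bx.py
```

```text
time: 12.8
tool_pos: [0.5445, 0.211, 0.2283]
tool_rot: [-0.001, 0.612, 0.791, -0.002]
force: [0.8, 0.7, 1.0]
finger_gap: -0.0
grip_force: 0.0
box xyz mm [  0.6 139.8 228.3] turn to upright [-0.004  0.001  0.   ] F box [1.  0.4 1. ] t 12.8 gap -0.0
time: 13.3
tool_pos: [0.5448, 0.21, 0.1608]
tool_rot: [-0.001, 0.613, 0.79, -0.002]
force: [0.5, 0.8, -0.4]
finger_gap: -0.0001
grip_force: 0.0
box xyz mm [  0.7 138.8 160.8] turn to upright [-0.004  0.001 -0.002] F box [ 0.7  0.7 -0.4] t 13.3 gap -0.0001
```

```bash
python3 -m jog '[{"dx":-1,"dy":0,"dz":0,"wx":0,"wy":0,"wz":0,"hand":0},{"dx":-1,"dy":0,"dz":0,"wx":0,"wy":0,"wz":0,"hand":0},{"dx":-0.8,"dy":0,"dz":0,"wx":0,"wy":0,"wz":0,"hand":0}]';python3 bx.py;python3 -m jog '[{"dx":-0.8,"dy":0,"dz":0,"wx":0,"wy":0,"wz":0,"hand":0}]' >/dev/null;python3 bx.py;python3 -m jog '[{"dx":-0.8,"dy":0,"dz":0,"wx":0,"wy":0,"wz":0,"hand":0}]'>/dev/null;python3 bx.py;python3 -m jog '[{"dx":-0.8,"dy":0,"dz":0,"wx":0,"wy":0,"wz":0,"hand":0}]'>/dev/null;python3 bx.py
python3 - <<'E'
import numpy as np
from rig import optics,nets
from scipy.spatial.transform import Rotation as R
optics.capture("side")
for d in nets.spot_in("side","lid_edge")[:1]: print((R.from_rotvec([0,0,-.254]).apply(np.array(d["location"])-[.579,.0755,0])*1000).round(),d["p"])
E
```

```text
time: 13.55
tool_pos: [0.5526, 0.1824, 0.1619]
tool_rot: [0.0, 0.613, 0.79, -0.001]
force: [1.0, -0.3, -0.5]
finger_gap: 0.0005
grip_force: 0.0
box xyz mm [  1.3 110.1 161.9] turn to upright [-0.001  0.001 -0.002] F box [ 0.8 -0.6 -0.5] t 13.55 gap 0.0005
box xyz mm [  1.  102.3 161.5] turn to upright [-0.002  0.001 -0.002] F box [ 0.3 -0.   0.6] t 13.63 gap -0.0004
box xyz mm [  0.8  94.8 161.2] turn to upright [-0.002  0.    -0.002] F box [ 0.3 -1.1 -0.6] t 13.72 gap 0.0002
box xyz mm [  0.6  87.1 160.9] turn to upright [-0.003  0.    -0.001] F box [-0.  -0.1  0.5] t 13.8 gap 0.0003
[ -5.  86. 134.] 0.94
```

```bash
cat > sidechk.py <<'E'
import cv2,numpy as np
from rig import optics
from scipy.spatial.transform import Rotation as R
for c in("side","scene"):
    m=optics.camera_model(c);b=optics.capture(c).astype(int).mean(2)
    W=lambda o:R.from_rotvec([0,0,.254]).apply(np.array(o,float)/1000)+[.579,.0755,0]
    P=lambda o:cv2.projectPoints(W(o),cv2.Rodrigues(np.array(m["R"]))[0],np.array(m["t"]),np.array(m["K"]),np.array(m["dist"]))[0][:,0].round().astype(int)
    th=np.arange(1.9,0,-.1)
    for x in(-75,75): print(c,x,[int(b[v,u]) for u,v in P([[x,65-128*np.cos(t),62+128*np.sin(t)] for t in th])])
E
python3 -m jog '[{"dx":-0.8,"dy":0,"dz":0,"wx":0,"wy":0,"wz":0,"hand":0}]' >/dev/null;python3 bx.py;python3 -m jog '[{"dx":-0.8,"dy":0,"dz":0,"wx":0,"wy":0,"wz":0,"hand":0}]'>/dev/null;python3 bx.py;python3 -m jog '[{"dx":-0.8,"dy":0,"dz":0,"wx":0,"wy":0,"wz":0,"hand":0}]'>/dev/null;python3 bx.py;python3 sidechk.py
```

```text
box xyz mm [  0.4  81.9 160.7] turn to upright [-0.003 -0.001  0.002] F box [ 0.3  0.8 -0.5] t 13.98 gap 0.0001
box xyz mm [  0.5  72.7 160.6] turn to upright [-0.003 -0.     0.001] F box [ 0.7 -0.2 -0.7] t 14.07 gap -0.0001
box xyz mm [  0.5  63.8 160.6] turn to upright [-0.003  0.     0.   ] F box [0.5 0.7 0.5] t 14.15 gap 0.0001
side -75 [1, 8, 29, 26, 171, 186, 190, 184, 189, 188, 187, 189, 186, 187, 189, 188, 190, 187, 189]
side 75 [181, 66, 96, 187, 187, 189, 186, 187, 176, 124, 47, 15, 19, 26, 40, 123, 176, 174, 178]
scene -75 [45, 44, 45, 117, 136, 137, 137, 136, 136, 135, 137, 137, 136, 137, 137, 138, 138, 137, 96]
scene 75 [135, 134, 45, 44, 42, 40, 41, 40, 40, 40, 117, 91, 42, 47, 39, 107, 114, 59, 48]
```

```bash
python3 - <<'E'
import cv2,numpy as np
from rig import optics
from scipy.spatial.transform import Rotation as R
m={}
for c,(x0,x1,y0,y1) in {"side":(225,345,110,256),"wrist":(120,520,0,400)}.items():
    cm=optics.camera_model(c);b=optics.capture(c);cv2.imwrite(f"pics/{c}9.png",b[:,:,::-1]);b=b.mean(2)[y0:y1,x0:x1]
    f=2 if c=="side" else 5
    s=cv2.resize(b,((x1-x0)//f,(y1-y0)//(f*2) if c=="wrist" else (y1-y0)//4),interpolation=cv2.INTER_AREA)
    print(c);print("\n".join("".join(" .:-=+*#%@"[min(9,int(np.sqrt(v/256)*10))] for v in r) for r in s))
    W=lambda o:R.from_rotvec([0,0,.254]).apply(np.array(o,float)/1000)+[.579,.0755,0]
    P=lambda o:cv2.projectPoints(W(o),cv2.Rodrigues(np.array(cm["R"]))[0],np.array(cm["t"]),np.array(cm["K"]),np.array(cm["dist"]))[0][:,0].round().astype(int).tolist()
    print("tcp",P([[0,60,160],[0,60,230]]),"lid edge 1.75",P([[-85,88,190],[85,88,190]]))
E
python3 bx.py
```

```text
side
===============-----------------=*%%%%%%%%%%%%%%%%%%%%%%%%%%
================----------------=*%%%%%%%%%%%%%%%%%%%%%%%%%%
======-======**===------------=--+%%%%%%%%%%%%%%%%%%%%%%%%%%
==========+*#%%*----======-------*%%%%%%%%%%%%%%%%%%%%%%%%%%
========*#%%%%%#------------:----+%%%%%%%%%%%%%%%%%%%%%%%%%%
======*#%%%%%%%#=====------====--+#%%%%%%%%%%%%%%%%%%%%%%%%%
===+#%%%%%%%%%%#=:--========---::=#%%%%####%%%%%%%%%%%%%%%%%
=*#%%%%%%%%%%%%%+::::::::::::::::=#%%########%%%%%%%%%%%%%%%
#%%%%%%%%%%%%%%%+::::::::::::::::=#%%#*******%%%%%%%%%%%%%%%
%%%%%%%%%%%%%%##+::::::::::::::::=#%%##*****#%%%%%%%%%%%%%%%
%%%%%%%%%%%%#*==-::::::::::::::::-+#%#########%%%%%%%%%%%%%%
%%%%%%%%%%%#=----::::-:::::::::::-=*#########%%%%%%%%%%%%%%%
%%%%%%%%%%%%*=----:::::::::-::::=+==++++##%%%%%%%%%%%%%%%%%%
%%%%%%%%%%%%%#*=--=-::::::::::=*##+=-==+#%%%%%%%%%%%%%%%%%%%
%%%%%%%%%%%%%%%#+--=-::::::::=##*=-::--+%%%%%%%%%%%%%%%%%%%%
%%%%%%%%%%%%%%%%%#+---:::::::-==-:-===*%%%%%%%%%%%%%%%%%%%%%
%%%%%%%%%%%%%%%%%%%###*---:::---=+##*+*%%%%%%%%%%%%%%%%%%%%%
%%%%%%%%%%%%%%%%%%%%%%#+=+=-:+##%%%#++*%%%%%%%%%%%%%%%%%%%
[... 3895 characters left out ...]
......::--:=*#+::::::::::::-=+*##
=--::::::::::::::::-=-::::::...::.......:::......::...:::::::=-:::::::::::::::-=
:::::::::::::::::::::::::::....:.............................:::::::::::::::::::
:::::::::::::::::::::........................................:::::::::::::::::::
:::::----::::::::::::........................................::::::::::::----:::
:::::-===-:::::::::.............................................:::::::::-==-:::
::::::-=--::::::..................................................:::::::-==::::
tcp [[323, 235], [321, 302]] lid edge 1.75 [[163, 209], [482, 209]]
box xyz mm [  0.5  64.  160.6] turn to upright [-0.003 -0.    -0.001] F box [-0.1  0.6  0.4] t 14.35 gap -0.0001
```

```bash
python3 - <<'E'
import cv2,numpy as np
b=cv2.imread("pics/wrist9.png").astype(float).mean(2)[200:360,270:380]
s=cv2.resize(b,(110,53),interpolation=cv2.INTER_AREA)
print("\n".join("%3d "%(200+3*i)+"".join(" .,:;-~=+ox*%#&$@@@@"[min(19,int(v/8))] for v in r) for i,r in enumerate(s)))
E
```

```text
200 ,,,,,,,,,.,,,,,,,,,,,,.,.,..,.,..,..,.........,,,.,.....,........,..,.......,,......,.,..,,,,.,,,,,,,.,,,,,,,,
203 ,,,,,,,,,,,,,,,,,,,,,,,,,,,,,,,,,,,,,,,,,,,,,,,,,,,,,,,,,,,,,,,,,,,,,,,,,,,,,,,,,,,,,,,,,,,,,,,,,,,,,,,,,,,,,.
206 ,,,,,,,,,.,,,....,.....,,.........................................................................,..,....,...
209 ,,,,,,,,,,,,,,,,,,,,,,,,,,,,,,,,,,,,,,,,,,,,,,,,,,,,,,,,,,,,,,,,,,,,,,,,,,,,,,,,,,,,,,,,,,,,,,,,,,,,,,,,,,,,,,
212 ,,,,,,,,,,,,,,,,,,,,,,,,,,,,,,,,,,,,,,,,,,,,,,,,,,,,,,,,,,,,,,,,,,,,,,,,,,,,,,,,,,,,,,,,,,,,,,,,,,,:,,,,,,,,:,
215 ,,,,,,,,,,,,,,,,,,,,,,,,,,,,,,,,,,,,,,,,,,,,,,,,,,,,,,,,,,,,,,,,,,,,,,,,,,,,,,,,,,,,,,,,,,,,,,,,,,,,,,,,,,,,,:
218 ,,,,,,,,,,,,,,,,,,,,,,,,,,,,,,,,,,,,,,,,,,,,,,,,,,,,,,,,,,,,,,,,,,,,,,,,,,,,,,,,,,,,,,,,,,,,,,,,,,,,,,,,,:,:,:
221 ,,,,,,,,,,,,,,,,,,,,,,,,,,,,,:;;;;;;;;;::,,,,,,,,,,,,,,,,,,,,,,,,,,,,,,;;-;---;;:,,,,,,,,,,,,,,,,,,,,,,,,,,,,,
224 :,:,::,,,,,,,,,,,:,::,,,,,,:-%@@@@@@@@@%~,...:;;;;;;;;;;;;;;;;;;;;,...,o&@@@@@@#=:::::::::::::::::::::::::::::
227 ,::,,,,,,,,,,,,,,:,,,,,,,,,,;*@@@@@@@@$x:....:;;--;----------
[... 4294 characters left out ...]
 ....  ...
341 ............. .. .. .......... ....... ..  .. ...,,::::;::::,,..        .                 . . .  . ... ... .. 
344 .......,,,,,,... . ... ..... ... . ....  .... . ....   ..        ..                .           ...,,,,,...... 
347 .. ...,,,,,,,,..  ... ....   .   ...                  .                                .  .   ...,,,,,,,... . 
350 . .. .......... ..  . .      ........  ...    .  .  .           .     .         .   .  .      .  ......... . .
353 ...    .... ..       .     . . . . .         .   . .   .         .       .                 .               . .
356 ..... ... .      .            . . .         .   .    .                 .    .                 .           .  .
```

```bash
python3 bx.py; for i in 1 2 3; do python3 -m jog '[{"dx":0.7,"dy":0,"dz":0,"wx":0,"wy":0,"wz":0,"hand":0}]'>/dev/null; python3 bx.py; done; python3 sidechk.py
```

```text
box xyz mm [  0.5  64.  160.6] turn to upright [-0.003 -0.    -0.001] F box [-0.1  0.6  0.4] t 14.35 gap -0.0001
box xyz mm [  0.5  70.1 160.6] turn to upright [-0.003  0.001 -0.003] F box [-0.  -0.1 -0.2] t 14.43 gap -0.0002
box xyz mm [  0.5  79.1 160.6] turn to upright [-0.003 -0.    -0.001] F box [-0.7  0.3  0.1] t 14.52 gap 0.0003
box xyz mm [  0.4  87.  160.7] turn to upright [-0.003 -0.     0.001] F box [0.6 1.1 0. ] t 14.6 gap 0.0003
side -75 [0, 7, 31, 22, 174, 190, 187, 187, 186, 187, 189, 186, 187, 187, 187, 188, 186, 186, 185]
side 75 [184, 64, 94, 187, 187, 188, 119, 16, 59, 42, 26, 15, 20, 18, 16, 19, 17, 16, 24]
scene -75 [136, 137, 47, 117, 136, 136, 136, 136, 137, 135, 137, 138, 137, 137, 136, 137, 137, 136, 94]
scene 75 [135, 135, 46, 43, 42, 42, 40, 41, 39, 42, 118, 92, 43, 47, 40, 107, 114, 58, 48]
```

```bash
cat > asc.py <<'E'
import cv2,numpy as np,sys
from rig import optics
x0,x1,y0,y1=map(int,sys.argv[1:5])
b=optics.capture("wrist").astype(float).mean(2)[y0:y1,x0:x1]
s=cv2.resize(b,(110,int((y1-y0)/(x1-x0)*55)),interpolation=cv2.INTER_AREA)
print("\n".join("%3d "%(y0+(y1-y0)*i/len(s))+"".join(" .,:;-~=+ox*%#&$@@@@"[min(19,int(v/8))] for v in r) for i,r in enumerate(s)))
E
python3 asc.py 120 520 160 360; python3 bx.py
```

```text
160 @@@@@@@@@@@@@@@@@@@@@@@@@@@@@@@@@@@@@@@@@@@@@@@@@@@@@@@@@@@@@@@@@@@@@@@@@@@@@@@@@@@@@@@@@@@@@@@@@@@@@@@@@@@@@@
167 @@@@@@@@@@@@@@@@@@@@@@@@@@@@@@@@@@@@@@@@@@@@@@@@@@@@@@@@@@@@@@@@@@@@@@@@@@@@@@@@@@@@@@@@@@@@@@@@@@@@@@@@@@@@@@
174 @@@@@@@@@@@@@@@@@@@@@@@@@@@@@@@@@@@@@@@@@@@@@@@@@@@@@@@@@@@@@@@@@@@@@@@@@@@@@@@@@@@@@@@@@@@@@@@@@@@@@@@@@@@@@@
182 @@@@@@@@@@@@@@@@@@@@@@@@@@@@@@@@@@@@@@@@@@@@@@@@@@@@@@@@@@@@@@@@@@@@@@@@@@@@@@@@@@@@@@@@@@@@@@@@@@@@@@@@@@@@@@
189 @@@@@@@@@@@@@@@@@@@@@@@@@@@@@@@@@@@@@@@@@@@@@@@@@@@@@@@@@@@@@@@@@@@@@@@@@@@@@@@@@@@@@@@@@@@@@@@@@@@@@@@@@@@@@@
197 @@@@@@@@@@@@@@@@@@@@@@@@@@@@@@@@@@@#-:::::,,,,,,,,,,,,,,,,,,,,,,,,,,,,,,::::x@@@@@@@@@@@@@@@@@@@@@@@@@@@@@@@@@
204 @@@@@@@@@@@@@@@@@@@@@@@@@@@@@@@&o+~:,,:::::,,,,,,,,,,,,,,,,,,,,,,,,,,:::::,,,;=+#@@@@@@@@@@@@@@@@@@@@@@@@@@@@@
211 @@@@@@@@@@@@@@@@@@@@@@@@@@@@&x=--;::,,,,,,,,,,,,,,,,,,,,,,,,,,,,,,,,,,,,,,,,,,,,,:+&@@@@@@@@@@@@@@@@@@@@@@@@@@
219 @@@@@@@@@@@@@@@@@@@@@@@@@&*+=~~--;;::,,,,,,...........................,,,,,,,,,,,,,,;o&@@@@@@@@@@@@@@@@@@@@@@@
226 @@@@@@@@@@@@@@@@@@@@@@&x+===~~~--;;::,,,,....................
[... 1416 characters left out ...]
%@@@@@@@@@@@@
322 @@@@@@@@@@@%+;,,,,,,,,,,,,,,,:-x$x,:::,,...............x%x..     ........,,,,,,x$x-,,,,,..,,,,,,,,,;+%@@@@@@@@
330 @@@@@@@%o-,,,,,,,,,,,,,,,,,:o$@#+:,,,,,................%#%. .       .   ..,,,,,,+#@$o,,,,,,,.,,,,,,,,,,;+#@@@@
337 @#x=~-,,,,,,,,,,,,,,,,,,,,,o#+:....,,,.................;;;. .           ...,,,....:+#o,,,,,,,,,.,,,,,,,,,,,-o#
345 ~:,,,,,,,,,,..,,,,,,,,,,,,,,...............,,. ......              .,,.    ..........,,,,,,,,,,,,,...,,,,,,,,,
352 ,,,,,,,....,,,,,,,,,,,,,,,,,.............   .     . . ..                      ...........,,,,,,,,,,,,......,,,
box xyz mm [  0.5  87.1 160.7] turn to upright [-0.003 -0.     0.002] F box [-0.6  0.  -1. ] t 14.75 gap 0.0003
```

```bash
python3 -m jog '[{"dx":2,"dy":0,"dz":0,"wx":0,"wy":0,"wz":0,"hand":0},{"dx":2,"dy":0,"dz":0,"wx":0,"wy":0,"wz":0,"hand":0},{"dx":1.5,"dy":0,"dz":0.5,"wx":0,"wy":0,"wz":0,"hand":8},{"dx":0,"dy":0,"dz":1.5,"wx":0,"wy":0,"wz":0,"hand":8},{"dx":0,"dy":0,"dz":1,"wx":0,"wy":0,"wz":0,"hand":8},{"dx":0,"dy":0,"dz":0,"wx":0,"wy":0,"wz":0,"hand":8},{"dx":-1,"dy":0,"dz":0,"wx":0,"wy":0,"wz":0,"hand":8},{"dx":-1.5,"dy":0,"dz":0,"wx":0,"wy":0,"wz":0,"hand":8},{"dx":-1,"dy":0,"dz":0,"wx":0,"wy":0,"wz":0,"hand":8}]'>/dev/null; python3 bx.py; for i in 1 2 3 4 5 6; do python3 -m jog '[{"dx":-0.7,"dy":0,"dz":0,"wx":0,"wy":0,"wz":0,"hand":8}]'>/dev/null; python3 bx.py; done; python3 sidechk.py
```

```text
box xyz mm [  0.9 102.2 131.4] turn to upright [-0.002  0.002 -0.003] F box [ 0.2 -1.1  1.1] t 15.5 gap 0.0798
box xyz mm [  1.   95.5 131.5] turn to upright [-0.002  0.001 -0.004] F box [-0.1  1.1  1.4] t 15.58 gap 0.08
box xyz mm [  1.1  90.4 131.6] turn to upright [-0.002 -0.001 -0.002] F box [-0.1  2.2  1. ] t 15.67 gap 0.0804
box xyz mm [  1.   84.2 131.5] turn to upright [-0.002 -0.001 -0.   ] F box [-1.2  1.7  1.2] t 15.75 gap 0.0797
box xyz mm [  0.9  77.4 131.2] turn to upright [-0.002 -0.001  0.   ] F box [0.9 2.1 1.6] t 15.83 gap 0.0801
box xyz mm [  0.8  70.2 131.1] turn to upright [-0.002 -0.     0.   ] F box [-0.1  1.8  1.6] t 15.92 gap 0.0798
box xyz mm [  0.6  63.  130.7] turn to upright [-0.003 -0.    -0.   ] F box [ 1.7  2.7 -0.6] t 16.0 gap 0.0797
side -75 [12, 16, 17, 2, 11, 127, 185, 187, 192, 190, 191, 189, 190, 188, 189, 189, 190, 191, 188]
side 75 [189, 189, 189, 152, 38, 20, 24, 40, 99, 118, 54, 28, 19, 32, 77, 159, 186, 168, 33]
scene -75 [44, 43, 46, 100, 135, 47, 132, 135, 136, 136, 136, 136, 136, 136, 137, 136, 137, 137, 94]
scene 75 [135, 136, 135, 135, 134, 45, 41, 40, 39, 41, 117, 92, 45, 46, 39, 106, 114, 59, 50]
```

```bash
for i in 1; do python3 -m jog '[{"dx":-0.8,"dy":0,"dz":0.1,"wx":0,"wy":0,"wz":0,"hand":8},{"dx":-0.8,"dy":0,"dz":0.1,"wx":0,"wy":0,"wz":0,"hand":8}]'>/dev/null; python3 bx.py; python3 -m jog '[{"dx":-0.8,"dy":0,"dz":0.1,"wx":0,"wy":0,"wz":0,"hand":8},{"dx":-0.8,"dy":0,"dz":0.2,"wx":0,"wy":0,"wz":0,"hand":8}]'>/dev/null; python3 bx.py; done; python3 sidechk.py
```

```text
box xyz mm [ -0.   47.8 128.2] turn to upright [-0.004 -0.     0.001] F box [ 0.8  2.  -2.2] t 16.27 gap 0.0799
box xyz mm [ -0.   30.5 125.3] turn to upright [-0.004  0.    -0.   ] F box [-0.5  1.8  0.1] t 16.43 gap 0.0802
side -75 [15, 21, 17, 0, 14, 23, 10, 42, 112, 165, 184, 189, 184, 180, 185, 187, 189, 187, 188]
side 75 [188, 192, 187, 189, 188, 181, 68, 36, 102, 68, 25, 11, 20, 29, 33, 21, 9, 15, 16]
scene -75 [44, 44, 44, 44, 46, 43, 121, 135, 53, 134, 134, 134, 135, 135, 134, 134, 134, 135, 93]
scene 75 [134, 134, 135, 133, 133, 134, 133, 134, 43, 42, 117, 91, 43, 47, 40, 106, 114, 59, 48]
```

```bash
python3 -m jog '[{"dx":-0.75,"dy":0,"dz":0.3,"wx":0,"wy":0,"wz":0,"hand":8},{"dx":-0.75,"dy":0,"dz":0.3,"wx":0,"wy":0,"wz":0,"hand":8},{"dx":-0.7,"dy":0,"dz":0.3,"wx":0,"wy":0,"wz":0,"hand":8}]'>/dev/null; python3 bx.py; python3 -m jog '[{"dx":-0.3,"dy":0,"dz":0.6,"wx":0,"wy":0,"wz":0,"hand":8},{"dx":-0.3,"dy":0,"dz":0.6,"wx":0,"wy":0,"wz":0,"hand":8}]'>/dev/null; python3 bx.py; python3 sidechk.py
```

```text
box xyz mm [  0.3   8.8 116.4] turn to upright [-0.003  0.    -0.   ] F box [-0.2  1.5 -0.7] t 16.78 gap 0.0798
box xyz mm [  0.7   1.9 104.6] turn to upright [-0.002  0.001 -0.002] F box [0.  0.8 0.9] t 16.95 gap 0.0799
side -75 [20, 18, 25, 26, 19, 20, 26, 23, 28, 36, 85, 95, 55, 38, 58, 79, 149, 172, 180]
side 75 [190, 191, 190, 186, 189, 189, 189, 188, 153, 116, 63, 56, 32, 27, 48, 47, 57, 46, 37]
scene -75 [56, 57, 63, 61, 49, 43, 45, 47, 47, 136, 132, 65, 134, 135, 135, 135, 135, 135, 93]
scene 75 [136, 135, 135, 134, 133, 136, 135, 134, 127, 43, 44, 51, 44, 48, 40, 106, 113, 58, 47]
```

```bash
python3 -m jog '[{"dx":-0.3,"dy":0,"dz":0.6,"wx":0,"wy":0,"wz":0,"hand":8.4},{"dx":-0.3,"dy":0,"dz":0.6,"wx":0,"wy":0,"wz":0,"hand":8.4},{"dx":-0.2,"dy":0,"dz":0.6,"wx":0,"wy":0,"wz":0,"hand":8.4}]'>/dev/null; python3 bx.py; python3 -m jog '[{"dx":-0.1,"dy":0,"dz":0.6,"wx":0,"wy":0,"wz":0,"hand":8.4},{"dx":0,"dy":0,"dz":0.6,"wx":0,"wy":0,"wz":0,"hand":8.4}]'>/dev/null; python3 bx.py; python3 sidechk.py; python3 asc.py 120 520 160 360
```

```text
box xyz mm [ 0.5 -5.2 86.4] turn to upright [-0.002  0.001 -0.001] F box [0.1 1.1 1.7] t 17.3 gap 0.084
box xyz mm [ 0.1 -6.3 74. ] turn to upright [-0.003  0.001 -0.001] F box [-0.4  0.1  1.8] t 17.47 gap 0.0839
side -75 [34, 33, 37, 32, 37, 33, 35, 23, 29, 69, 135, 150, 117, 79, 50, 38, 44, 73, 109]
side 75 [190, 192, 190, 190, 192, 192, 191, 190, 161, 122, 31, 12, 22, 31, 29, 24, 46, 69, 53]
scene -75 [54, 48, 48, 50, 59, 47, 45, 49, 46, 44, 72, 136, 137, 48, 132, 135, 136, 136, 94]
scene 75 [137, 136, 136, 137, 135, 135, 135, 135, 127, 44, 42, 44, 43, 43, 41, 106, 114, 59, 47]
160 @@@@@@@@@@@@@@@@&##%%*o=~--;;;;;;;::::::::::::::::::::::::::::::::::::::::::::::::;;;;;;;;;------@@@@@@@@@@@@@
167 @@@@@@@@@@@@@@@@##%%**xo=~-;;;;;::::::::::::::::::::::::::::::::::::::::::::::::::::;;;;;;;;-----*@@@@@@@@@@@@
174 @@@@@@@@@@@@@@@&#%%**xxo+=~-;;;::::::::::::::::::::::::::::::::::::::::::::::::::::::;;;;;;;;----=@@@@@@@@@@@@
182 @@@@@@@@@@@@@@@##%%*xxoo+=~--;;:::::::::::::::::::::::::::::::::::::::::::::::::::::::;;;;;;;----~@@@@@@@@@@@@
189 @@@@@@@@@@@@@@@##%**xxoo+==~-;;:::::::::::::::::
[... 1892 characters left out ...]
;;;-=o*x;;
315 ;;;;;;;;;;::;:::::::,,,,,,,,,,:::::::::::::::::::::::::::::::::::::::::::::::::::::,,,,,,,,,,,,:::::;:::;;;;;;
322 ;;;;;;;:;;;;;;::::,,,,,,,,,,,,:::::::::::::::::::::::::::::::::::::::::::::::::::::,,,,,,,,,,,,,:::;;;;;;;;;;;
330 ::;---~~~~~~~-;;::,,,,,,,,,,,,,::::::::::::::::::::::::::::::::::::::::::::::::::,,,,,,,,,,,,,,,:;;----~~-----
337 :;~~~~~~~~~~~~-;::,,,,,:;:,,,,,,,:::::::::,,,,,,,,,,,,,::::,,,,,,,,,,,,:::::::::,,,,,,,:;,,,,,,:;;---------~~~
345 -~~~~~~~-~~~----;::,,,,,,,,,,,,,,,:++-,,,,,...,,,,,,,,,...............,,,,:;==:,,,,,,,,,,,,,,,:;;-------------
352 -------~-~~---~-;;:,,,,,,,,,:,,,,,,+~,,,,,,.,,,,,,,,,,,,,..,,,.,,,,,,,,,,,,,~+,,,,,,:,,,,,,,,,:;;-------------
```

```bash
python3 -m jog '[{"dx":0,"dy":0,"dz":0.6,"wx":0,"wy":0,"wz":0,"hand":8.4},{"dx":0.1,"dy":0,"dz":0.6,"wx":0,"wy":0,"wz":0,"hand":8.4},{"dx":0.1,"dy":0,"dz":0.6,"wx":0,"wy":0,"wz":0,"hand":8.4},{"dx":0.1,"dy":0,"dz":0.6,"wx":0,"wy":0,"wz":0,"hand":8.4}]'>/dev/null; python3 bx.py; python3 -m jog '[{"dx":0,"dy":0,"dz":0.5,"wx":0,"wy":0,"wz":0,"hand":8.4},{"dx":0,"dy":0,"dz":0.5,"wx":0,"wy":0,"wz":0,"hand":8.4}]'>/dev/null; python3 bx.py; python3 sidechk.py
```

```text
box xyz mm [ 0.2 -2.7 50.2] turn to upright [-0.003  0.    -0.001] F box [-0.1 -0.   1.7] t 17.95 gap 0.0843
box xyz mm [-0.1 -2.8 40. ] turn to upright [-0.004  0.    -0.   ] F box [ 0.6 -0.6  2.1] t 18.12 gap 0.0839
side -75 [39, 60, 41, 17, 13, 10, 10, 17, 88, 146, 180, 190, 191, 193, 192, 193, 170, 50, 42]
side 75 [192, 193, 189, 192, 192, 193, 189, 193, 185, 170, 83, 28, 12, 41, 60, 138, 151, 63, 40]
scene -75 [47, 47, 49, 47, 49, 48, 49, 49, 86, 65, 125, 135, 135, 136, 135, 137, 80, 50, 92]
scene 75 [137, 136, 136, 136, 136, 135, 135, 135, 128, 44, 43, 43, 55, 47, 45, 46, 44, 44, 48]
```

```bash
python3 -m jog '[{"dx":0,"dy":0,"dz":0.5,"wx":0,"wy":0,"wz":0,"hand":8.4},{"dx":0,"dy":0,"dz":0.5,"wx":0,"wy":0,"wz":0,"hand":8.4},{"dx":0,"dy":0,"dz":0.3,"wx":0,"wy":0,"wz":0,"hand":8.4}]'>/dev/null; python3 bx.py; for i in 1 2 3; do python3 -m jog '[{"dx":0,"dy":0,"dz":0.2,"wx":0,"wy":0,"wz":0,"hand":8.4},{"dx":0,"dy":0,"dz":0,"wx":0,"wy":0,"wz":0,"hand":8.4}]'>/dev/null; python3 bx.py;done; python3 sidechk.py
```

```text
box xyz mm [ 0.  -3.1 27.2] turn to upright [-0.003  0.001 -0.001] F box [ 0.4 -0.9  1. ] t 18.47 gap 0.0841
box xyz mm [-0.1 -2.8 25.6] turn to upright [-0.004  0.    -0.001] F box [ 0.7 -1.1  0.2] t 18.63 gap 0.084
box xyz mm [ 0.1 -2.8 25.4] turn to upright [-0.003  0.001 -0.001] F box [-4.9  0.  11. ] t 18.8 gap 0.0837
box xyz mm [ 0.3 -2.9 25.1] turn to upright [-0.003  0.001 -0.001] F box [-10.6   0.1  20.7] t 18.97 gap 0.0839
side -75 [46, 51, 25, 33, 14, 21, 18, 33, 135, 177, 192, 191, 193, 193, 194, 194, 194, 193, 170]
side 75 [194, 192, 193, 194, 194, 194, 193, 192, 193, 191, 185, 130, 83, 68, 71, 42, 118, 184, 179]
scene -75 [48, 47, 48, 49, 49, 48, 49, 50, 92, 134, 132, 134, 135, 135, 136, 135, 137, 136, 48]
scene 75 [136, 136, 136, 135, 137, 135, 136, 135, 129, 45, 42, 41, 52, 53, 46, 46, 45, 47, 47]
```

```bash
python3 -m jog '[{"dx":0,"dy":0,"dz":-0.6,"wx":0,"wy":0,"wz":0,"hand":8.4},{"dx":0.3,"dy":0,"dz":-2,"wx":0,"wy":0,"wz":0,"hand":8.4},{"dx":0.3,"dy":0,"dz":-3,"wx":0,"wy":0,"wz":0,"hand":8.4},{"dx":0,"dy":0,"dz":-3.5,"wx":0,"wy":0,"wz":0,"hand":6},{"dx":0,"dy":0,"dz":-3.5,"wx":0,"wy":0,"wz":0,"hand":3},{"dx":0,"dy":0,"dz":-3,"wx":0,"wy":0,"wz":0,"hand":0},{"dx":-0.5,"dy":0,"dz":-1,"wx":0,"wy":0,"wz":0,"hand":0},{"dx":-0.2,"dy":0,"dz":0,"wx":0,"wy":0,"wz":0,"hand":0}]'>/dev/null; python3 bx.py; python3 - <<'E'
import cv2,numpy as np
from rig import optics,nets
from scipy.spatial.transform import Rotation as R
B=R.from_rotvec([0,0,-.254])
for c in("scene","side"):
    m=optics.camera_model(c);b=optics.capture(c).astype(int).mean(2)
    W=lambda o:R.from_rotvec([0,0,.254]).apply(np.array(o,float)/1000)+[.579,.0755,0]
    P=lambda o:cv2.projectPoints(W(o),cv2.Rodrigues(np.array(m["R"]))[0],np.array(m["t"]),np.array(m["K"]),np.array(m["dist"]))[0][:,0].round().astype(int)
    th=np.arange(.3,-.11,-.02)
    for x in(-60,60): print(c,x,[int(b[v,u]) for u,v in P([[x,65-129*np.cos(t),66+129*np.sin(t)] for t in th])])
    th=np.arange(2.1,1.2,-.05)
    print(c,"clamp",[int(b[v,u]) for u,v in P([[0,-79+66*np.cos(t),74+66*np.sin(t)] for t in th])])
    for n in("clamp","clamp_tip","lid_edge"):print(c,n,[((B.apply(np.array(d["location"])-[.579,.0755,0])*1000).round().tolist(),round(d["p"],2)) for d in nets.spot_in(c,n)[:1]])
E
```

```text
box xyz mm [  2.5  -4.1 191. ] turn to upright [ 0.003  0.001 -0.   ] F box [ 1.  -0.3 -0.2] t 19.73 gap 0.0238
scene -60 [115, 85, 58, 48, 51, 49, 49, 49, 50, 50, 49, 48, 46, 46, 48, 47, 47, 47, 47, 47, 47]
scene 60 [45, 47, 45, 46, 47, 47, 48, 46, 47, 47, 48, 47, 48, 47, 43, 45, 45, 46, 45, 45, 44]
scene clamp [47, 46, 47, 46, 48, 47, 46, 46, 48, 49, 48, 50, 47, 48, 46, 48, 48, 47]
scene clamp [([2.0, -92.0, 131.0], 0.55)]
scene clamp_tip [([4.0, -88.0, 130.0], 0.41)]
scene lid_edge [([10.0, -2.0, 71.0], 0.61)]
side -60 [183, 183, 185, 185, 183, 183, 183, 183, 183, 184, 184, 176, 159, 159, 117, 69, 69, 32, 22, 29, 29]
side 60 [184, 184, 184, 184, 184, 183, 186, 186, 184, 183, 185, 174, 174, 153, 105, 55, 55, 26, 28, 28, 20]
side clamp [85, 75, 75, 35, 33, 33, 5, 5, 5, 13, 26, 26, 62, 92, 144, 148, 150, 177]
side clamp [([-1.0, -82.0, 125.0], 0.5)]
side clamp_tip [([-5.0, -85.0, 123.0], 0.72)]
side lid_edge [([1.0, 6.0, 70.0], 0.89)]
```

```bash
python3 -m jog '[{"dx":-1.5,"dy":-0.2,"dz":0,"wx":0,"wy":0,"wz":0,"hand":0},{"dx":-3,"dy":0,"dz":0,"wx":0,"wy":0,"wz":0,"hand":0},{"dx":-3,"dy":0,"dz":0,"wx":0,"wy":0,"wz":0,"hand":0},{"dx":-3,"dy":0,"dz":0,"wx":0,"wy":0,"wz":0,"hand":0},{"dx":-2.5,"dy":0,"dz":0,"wx":0,"wy":0,"wz":0,"hand":0},{"dx":-1,"dy":0,"dz":0,"wx":0,"wy":0,"wz":0,"hand":0},{"dx":0,"dy":0,"dz":0,"wx":0,"wy":0,"wz":0,"hand":0},{"dx":0,"dy":0,"dz":2,"wx":0,"wy":0,"wz":0,"hand":0},{"dx":0,"dy":0,"dz":3,"wx":0,"wy":0,"wz":0,"hand":0},{"dx":0,"dy":0,"dz":3,"wx":0,"wy":0,"wz":0,"hand":0},{"dx":0,"dy":0,"dz":1.8,"wx":0,"wy":0,"wz":0,"hand":0},{"dx":0,"dy":0,"dz":0,"wx":0,"wy":0,"wz":0,"hand":0}]'>/dev/null; python3 bx.py
```

```text
box xyz mm [  -4.9 -139.3   84.6] turn to upright [-0.012 -0.004  0.003] F box [ 0.   0.1 -0.8] t 21.13 gap 0.0002
```

```bash
python3 -m jog '[{"dx":1,"dy":0.4,"dz":0,"wx":-0.012,"wy":-0.004,"wz":0,"hand":0},{"dx":1,"dy":0,"dz":0,"wx":0,"wy":0,"wz":0,"hand":0},{"dx":0.8,"dy":0,"dz":0,"wx":0,"wy":0,"wz":0,"hand":0}]'>/dev/null; python3 bx.py; for i in 1 2 3; do python3 -m jog '[{"dx":0.6,"dy":0,"dz":0,"wx":0,"wy":0,"wz":0,"hand":0}]'>/dev/null; python3 bx.py; done
cat > cl.py <<'E'
import cv2,numpy as np
from rig import optics,nets
from scipy.spatial.transform import Rotation as R
B=R.from_rotvec([0,0,-.254])
for c in("side","scene","wrist"):
    optics.capture(c)
    print(c,[((B.apply(np.array(d["location"])-[.579,.0755,0])*1000).round().tolist(),round(d["p"],2)) for d in nets.spot_in(c,"clamp_tip")[:2]])
E
python3 cl.py
```

```text
box xyz mm [   4.  -112.9   91.8] turn to upright [0.012 0.004 0.002] F box [ 0.6  0.1 -0.1] t 21.38 gap 0.0002
box xyz mm [   3.7 -107.1   91.6] turn to upright [0.012 0.004 0.002] F box [ 0.1  0.4 -0.1] t 21.47 gap 0.0004
box xyz mm [   3.4 -103.    91.4] turn to upright [0.012 0.006 0.001] F box [-1.  -1.7  2.1] t 21.55 gap 0.0003
box xyz mm [  3.1 -97.9  91. ] turn to upright [ 0.011  0.006 -0.001] F box [ 0.1 -1.6  2. ] t 21.63 gap 0.0001
side []
scene []
wrist [([-2.0, -75.0, 139.0], 0.92)]
```

```bash
python3 -m jog '[{"dx":0.8,"dy":-0.1,"dz":-0.2,"wx":0,"wy":0,"wz":0,"hand":0},{"dx":0.8,"dy":-0.1,"dz":-0.2,"wx":0,"wy":0,"wz":0,"hand":0},{"dx":0.8,"dy":-0.1,"dz":-0.2,"wx":0,"wy":0,"wz":0,"hand":0}]'>/dev/null; python3 bx.py; python3 -m jog '[{"dx":0.7,"dy":0,"dz":0.2,"wx":0,"wy":0,"wz":0,"hand":0},{"dx":0.7,"dy":0,"dz":0.4,"wx":0,"wy":0,"wz":0,"hand":0}]'>/dev/null; python3 bx.py; python3 -m jog '[{"dx":0.6,"dy":0,"dz":0.5,"wx":0,"wy":0,"wz":0,"hand":0}]'>/dev/null; python3 bx.py; python3 cl.py
```

```text
box xyz mm [ -1.2 -73.8  95.3] turn to upright [ 0.008  0.005 -0.001] F box [ 0.  -3.5 -1.1] t 22.18 gap -0.0001
box xyz mm [ -0.5 -58.7  90.1] turn to upright [ 0.01   0.004 -0.   ] F box [-1.2 -0.8  1.9] t 22.35 gap 0.0
box xyz mm [ -0.4 -52.   84.7] turn to upright [0.01  0.004 0.   ] F box [-0.3 -0.   3.2] t 22.43 gap 0.0001
side [([-3.0, -28.0, 127.0], 0.62), ([23.0, -292.0, 50.0], 0.31)]
scene [([4.0, -61.0, 95.0], 0.49)]
wrist [([1.0, -30.0, 125.0], 0.89)]
```

```bash
python3 -m jog '[{"dx":0.4,"dy":0,"dz":0.5,"wx":0,"wy":0,"wz":0,"hand":0},{"dx":0.4,"dy":0,"dz":0.5,"wx":0,"wy":0,"wz":0,"hand":0},{"dx":0.4,"dy":0,"dz":0.5,"wx":0,"wy":0,"wz":0,"hand":0},{"dx":0.2,"dy":0,"dz":0.5,"wx":0,"wy":0,"wz":0,"hand":0}]'>/dev/null; python3 bx.py; python3 -m jog '[{"dx":0.2,"dy":0,"dz":0.5,"wx":0,"wy":0,"wz":0,"hand":0},{"dx":0,"dy":0,"dz":0.5,"wx":0,"wy":0,"wz":0,"hand":0},{"dx":0,"dy":0,"dz":0.3,"wx":0,"wy":0,"wz":0,"hand":0}]'>/dev/null; python3 bx.py; for i in 1 2 3; do python3 -m jog '[{"dx":0,"dy":0,"dz":0.25,"wx":0,"wy":0,"wz":0,"hand":0},{"dx":0,"dy":0,"dz":0,"wx":0,"wy":0,"wz":0,"hand":0}]'>/dev/null; python3 bx.py;done; python3 cl.py
```

```text
box xyz mm [ -0.3 -39.4  63.9] turn to upright [ 0.009  0.004 -0.   ] F box [ 0.5 -0.2  1.9] t 23.07 gap 0.0001
box xyz mm [ -0.8 -36.7  50.4] turn to upright [0.008 0.003 0.   ] F box [1.3 0.9 2.2] t 23.32 gap -0.0001
box xyz mm [ -1.1 -37.6  47.9] turn to upright [ 0.007  0.004 -0.   ] F box [ 0.1 -0.3 -0.3] t 23.48 gap 0.0001
box xyz mm [ -0.6 -38.1  46.1] turn to upright [ 0.008  0.004 -0.001] F box [-0.1 -0.3 -0.1] t 23.65 gap -0.0004
box xyz mm [ -0.5 -38.2  45.8] turn to upright [ 0.008  0.005 -0.001] F box [-5.   1.  12.8] t 23.82 gap 0.0001
side [([-2.0, -13.0, 78.0], 0.55)]
scene [([1.0, -48.0, 76.0], 0.67)]
wrist [([-5.0, -12.0, 75.0], 0.98)]
```

```bash
python3 -m jog '[{"dx":0,"dy":0,"dz":0.15,"wx":0,"wy":0,"wz":0,"hand":0},{"dx":0,"dy":0,"dz":0,"wx":0,"wy":0,"wz":0,"hand":0},{"dx":0,"dy":0,"dz":0,"wx":0,"wy":0,"wz":0,"hand":0}]'>/dev/null; python3 bx.py; python3 -m jog '[{"dx":0,"dy":0,"dz":-0.5,"wx":0,"wy":0,"wz":0,"hand":0},{"dx":0,"dy":0,"dz":-1.5,"wx":0,"wy":0,"wz":0,"hand":0},{"dx":0,"dy":0,"dz":-3,"wx":0,"wy":0,"wz":0,"hand":0},{"dx":0,"dy":0,"dz":-3.5,"wx":0,"wy":0,"wz":0,"hand":0},{"dx":0,"dy":0,"dz":-3.5,"wx":0,"wy":0,"wz":0,"hand":0},{"dx":0,"dy":0,"dz":-2,"wx":0,"wy":0,"wz":0,"hand":0},{"dx":0,"dy":0,"dz":0,"wx":0,"wy":0,"wz":0,"hand":0},{"dx":0,"dy":0,"dz":0,"wx":0,"wy":0,"wz":0,"hand":0},{"dx":0,"dy":0,"dz":0,"wx":0,"wy":0,"wz":0,"hand":0}]'>/dev/null; python3 bx.py; python3 cl.py; python3 asc.py 200 440 120 380
```

```text
box xyz mm [ -0.4 -38.2  45.7] turn to upright [ 0.009  0.005 -0.001] F box [-8.5  2.2 20.4] t 24.37 gap 0.0
box xyz mm [ -2.4 -37.6 181.1] turn to upright [ 0.007  0.004 -0.001] F box [-0.3 -0.5 -0. ] t 25.12 gap -0.0
side [([-1.0, -30.0, 76.0], 0.6)]
scene [([2.0, -34.0, 78.0], 0.77)]
wrist [([-1.0, -25.0, 75.0], 0.96)]
120 @@@@@@@@@@@@@@@@$;;;;;;:::::::::::::::::::::::::::::::::::::::::::::::::::::::::::::::::;;;;;;;;;;#@@@@@@@@@@@
124 @@@@@@@@@@@@@@@@@-;;;;::::::::::::::::::::::::::::::::::::::::::::::::::::::::::::::::::;;;;;;;;;;%@@@@@@@@@@@
128 @@@@@@@@@@@@@@@@@~;;;::::::::::::::::::::::::::::::::::::::::::::::::::::::::::::::::::::;;;;;;;;-$@@@@@@@@@@@
133 @@@@@@@@@@@@@@@@@o;;;::::::::::::::::::::::::::::::::::::::::::::::::::::::::::::::::::::;;;;;;;;+@@@@@@@@@@@@
137 @@@@@@@@@@@@@@@@@*;;;:::::::::::::::::::::::::::::::::::::::::::::::::::::::::::::::::::::;;;;;;;x@@@@@@@@@@@@
142 @@@@@@@@@@@@@@@@@#;;:::::::::::::::::::::::::::::::::::::::::::::::::::::::::::::::::::::;;;;;;;;%@@@@@@@@@@@@
146 @@@@@@@@@@@@@@@@@@;;::::::::::::::::::::::::::::::::::::::::::::::::::::::::::::::
[... 5308 characters left out ...]
......,,,,
353 ,,,,,,,,,,................................................................. ............ .................,,,,
357 ,,,,,,,,,,................................................................ .................. ...........,,,,,
362 ,,,,,,,,,,...................... .......  . ....... ................  .. . ..  .   .    .  ..... .........,,,,
366 ,,,,,,,,,,................. ..        .      .... .. ................                      .   ..  ...........
371 ,,,,,,,,,,,........   ..                     .. .. .... ......... .                             . .  ....,....
375 ,,,,,,,,... . .. .... ... ..   .            ...          .. ..   .                            .   .. . .......
```

The clamp lies along the shut lid, and the hand is clear of everything. Handing in.

```bash
python3 -c "
from rig import close_job
print(close_job())"
```

```text
the job is handed in; nothing more can be done
None
```

The cell was set on the stage about 1 mm off centre and square, then the lid was shut and the clamp pressed flat on it. I handed the job in at about 25 s; the cell was last seen before the lid closed, the bystanders were not re-measured, and no verdict came back.

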